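# Close up the mushroom dryer and hold its blower at boost

### The job

Finish loading the small mushroom dryer: take the green separator sheet by its collar and lay it over the spindle, flat on the tray that is already in, then set the second grey tray, with its three mushrooms in it, over the collar flat on the sheet, and let go of each. Only then turn the dryer's knob clockwise, counting three clicks from off to the boost stop (three orange dots), not past it to the fourth, which is reverse blow for an empty dryer. Boost is sprung, so finish while still holding the knob there; leave the other things on the table alone.

Things in the scene. Friction and masses are not known exactly. Their poses are not given: they have to be found in the camera images.
- dryer_seat (a point): Small round mushroom dryer (fixed; ivory base 220 mm across, a grey tray of mushrooms in it, console with black knob on the robot side): point on its upright axis, level with that tray's rim (180 mm across), 72 mm above the table; the sheet's disc rests on the rim. A steel spindle 18 mm thick, tip tapered, rises 20 mm from here. z up; the knob's axis is 180 mm along -x.
- sheet_centre (a point): Separator sheet (loose, 0.1 kg): stiff green disc 184 mm across, 3 thick, standing level on four 6 mm edge tabs (these hang outside the lower tray's rim); its middle collar, 30 mm outside, 24 mm bore right through (goes over the spindle), tops 39 mm above the tabs' feet. Point on its axis 19.5 mm above the tabs' feet; z up. Taken by the collar. Laid, the tabs' feet are 66 mm above the table.
- tray_centre (a point): Second tray (loose, 0.28 kg loaded): grey, round, 180 mm across, rim top 31 above its feet; chimney in the middle 44 mm outside, bore 36 right through (goes over the sheet's collar), top 65 above the feet. Point on its axis 32.5 mm above the feet; z up. Taken by the upper chimney: mushrooms reach 39 mm above the feet. Seated on the sheet its feet are 75 mm above the table.
- shiitake_1: a brown mushroom, 47x53x28, in the second tray; origin at its underside
- shiitake_2: a brown mushroom, 54x45x23, in the second tray; origin at its underside
- shiitake_3: a brown mushroom, 57x48x30, in the second tray; origin at its underside
- selector (a joint): Knob angle (rad), growing clockwise seen from above; starts at 0. Click stops every 25 degrees: 0 off, 0.436 first, 0.873 second, 1.309 third, 1.745 fourth (end). It stays by itself at off, first and second. Past the second a return spring of about 0.15 N m acts: at the third it must be held or it falls back to the second. Each click takes about 0.08 N m more to pass.
- knob_grip (a point): Point on the knob's upright axis, 88 mm above the table. Black disc 50 mm across, its top 66 mm above the table, with an upright grip bar across it 12 mm thick, 46 long, top 102 mm above the table. x along the bar to its end with the white pointer line, z up; turns with the knob. Panel marks, clockwise: ring (off), one dot, two dots, three orange dots, four dots.
- knob: the knob itself (disc and bar); origin on its axis, 60 mm above the table, axes as the point above
- cap_at_back: bystander: a loose mushroom, 53x51x30, at the back between the cutting board and the dryer
- cap_on_table: bystander: a loose mushroom, 56x65x47, on the table near the back
- notebook: bystander: a black notebook, 148x110x16, flat on the table
Mind the look-alikes: they are no part of the job. What is shaped like the shiitake_3 but red or yellow is not meant. Leave any red or white look-alike of the shiitake_2 alone.

How it is judged:
By the outcome, as a careful person would: the job done as asked, in the order asked, and still so for the second after the job is handed in, while the arm keeps its last pose, push and grip.
It also fails if it takes over 72 s, if anything falls off the work surface, if the arm or the gripper's body presses on something with over 40 N, if the wrist force passes 120 N, or if a joint passes its speed limit or range.

### The arm

A 7-joint arm with a two-finger parallel gripper is mounted at the origin on the work surface; the furniture and walls round the work are solid. World frame = base frame: x ahead of the robot, y to its left, z up, the work surface at z = 0. Lengths are in mm, angles in rad, forces in N, time in s.
With the tool pointing down it reaches from about 400 to 900 mm from the base axis. Payload 5.6 kg.
Tool frame: the origin (TCP) lies on the centre line of the jaws, within the pads' length; the fingertips stand 25 mm ahead of it and the grasp point (between the pads) lies 6 mm ahead of it (bot.tip_extent is the distance from the TCP to the fingertips, in mm); z points along the fingers, y is the direction in which the jaws open and shut (so a half turn about z gives the same grasp; the last joint's range is limited). The gripper opens to 92 mm and grips with 3 to 60 N. Pads are 20 mm wide; open, the fingers measure 128 mm over their backs; the gripper's body (75 mm by 189 mm) begins 69 mm behind the grasp point.
Start: joints at [-1.248, 0.468, -0.012, 1.603, 0.006, 1.071, -0.056], TCP at [232.544, 606.987, 200.392] pointing down, gripper open.
Joint ranges: [-2.53, 2.53], [-0.31, 2.02], [-1.57, 1.55], [0.28, 2.44], [-1.29, 4.43], [0.15, 1.84], [-2.92, 2.92]. Speed limits (rad/s): [2.57, 2.57, 3.14, 3.14, 3.14, 3.14, 3.14].

### API

Orientations are given as a unit quaternion [x, y, z, w].
In Python, from bench import bot gives the robot as it stands.
- The arm moves only by the tool apply_moves, never from a script. Its argument "increments" is a list of rows, each a list of 3 entries, a list of its own where there are three numbers: the finger opening in m, from 0 to 0.0919, then the shift along the tool's x, y, z in m, then the turn about the tool's z in rad. A call has 1 to 8 rows; each row is the pose to reach, as a shift and turn from the pose measured when the call began, along the tool's axes at that moment; what a row does not reach only later rows make up. A row lasts 1/12 s, in which the tool goes at most 41.7 mm and 7.16 degrees, less where a joint would pass 70% of its speed; a pose out of reach is approached as far as the arm can. A call with a gripper value outside its range is refused whole. The fingers move at their own pace and stop on an object; the grip force is fixed at half the most. Time passes only in rows, so rows that repeat a pose let the fingers close. It gives the time, the measured TCP pose, the force and the opening at its end, in the units of the state.
- bot.observe(): the state, without advancing time (a new reading comes with each control period).
- bot.grab_frame(name): name is "side" or "top" or "wrist"; returns the picture (384x512x3 uint8, red, green, blue); there is no depth.
- bot.camera_info(name): a dict with "mtx" (3x3 intrinsics, pixels), "T" (4x4, takes a point from camera to world coordinates). Camera axes: x right, y up, looking along -z (the intrinsics and any distortion apply to the point x, -y, -z); pixel columns grow to the right and rows downward; lengths in mm; the calibration is good to about 2 mm. A picture is of the moment at which its call begins: read the wrist's pose just before it. camera_info takes no time and is no camera call; for the wrist camera it gives the pose at the moment of the call.
- bot.finish_job(): hands the job in, once; it reports no verdict.
Trained networks look in the newest picture that a camera, given by its name, has taken for a name from the list of things; names that differ only in an ending like _2 or _b are one class to them, and where a whole thing is asked for, a point or a joint stands for the part that bears it (a point fixed in the world has none). Each returns a list of dicts, best first, with "confidence" (0 to 1); they miss things now and then, are a little off and sometimes report something else, mostly with a low value. They report only what shows in the picture. A call takes as long as a camera call. They do not tell look-alikes from the thing itself.
- bot.boxes_of(name, camera): "position" ([row, column] in pixels, amid what is visible of it).
- bot.spot_point(name, camera): "position" ([row, column] in pixels: a listed point, or the origin of a listed thing).
The state is a dict: "time": time; "q": joint angles; "qvel": joint speeds; "joint_torque": joint torques, N m; "position": TCP position; "ee_rot": TCP orientation; "force": force on the tool from outside, world axes, zero at the start; "wrist_torque": the same for the moment, N m; "finger_gap": finger opening in mm.
Only numpy, scipy, OpenCV 4.12 (cv2) and the standard library are available. Lean on these libraries where they do the work, as an engineer would, in place of code of your own. Each camera call takes 0.05 s, during which the arm holds its last target. There are 200 camera calls.

## Working session

There is one attempt and no reset: what is moved stays moved. The work goes in short steps, Python scripts to look and compute and a tool call to move; the robot and the scene stay as the last step left them, time stands still between calls to the robot, and variables do not carry over. Pictures are saved under pics/ and viewed, about 8 in all and at most 12, crops included, and the job is handed in when it is done.

Besides the shell and the picture viewer there is one more tool, called after "Call:" as name(argument=value, ...) on one line, values as JSON. apply_moves: Moves the arm, as the interface text tells. Its arguments: {"type":"object","properties":{"increments":{"type":"array"}},"required":["increments"]}

```bash
mkdir -p pics; cat > h.py <<'E'
from bench import bot
import numpy as np, cv2
from scipy.spatial.transform import Rotation as R
def ray(cam,rc,info=None):
    i=info or bot.camera_info(cam); K=np.array(i["mtx"]);T=np.array(i["T"])
    d=i.get("dist"); 
    u=np.array([[[rc[1],rc[0]]]],float)
    p=cv2.undistortPoints(u,K,np.array(d,float) if d is not None else None)[0,0]
    v=T[:3,:3]@np.array([p[0],-p[1],-1]); return T[:3,3],v
def atz(cam,rc,z,info=None):
    o,v=ray(cam,rc,info); return o+v*(z-o[2])/v[2]
def proj(cam,P,info=None):
    i=info or bot.camera_info(cam); T=np.array(i["T"]); K=np.array(i["mtx"])
    c=T[:3,:3].T@(np.array(P,float)-T[:3,3]); c=c*[1,-1,-1]; q=K@c; return q[1]/q[2],q[0]/q[2]
def tri(a,rca,b,rcb):
    o1,v1=ray(a,rca);o2,v2=ray(b,rcb);v1/=np.linalg.norm(v1);v2/=np.linalg.norm(v2)
    s=np.linalg.lstsq(np.c_[v1,-v2],o2-o1,rcond=None)[0];A=o1+v1*s[0];B=o2+v2*s[1]
    return (A+B)/2,np.linalg.norm(A-B)
def shot(cam,fn):
    im=bot.grab_frame(cam); cv2.imwrite(f"pics/{fn}.png",im[:,:,::-1]); return im
E
python3 - <<'E'
from h import *
np.set_printoptions(precision=3,suppress=True)
a=shot("side","side0");b=shot("top","top0")
for c in("side","top"):
    print(bot.camera_info(c))
    for n in("dryer_seat","sheet_centre","tray_centre","knob_grip","shiitake_1","cap_at_back","cap_on_table","notebook"):
        print(c,n,[(np.round(d["position"],1).tolist(),round(d["confidence"],2)) for d in bot.spot_point(n,c)][:5])
cv2.imwrite("pics/both.png",cv2.resize(np.vstack([a,b]),(800,1200))[:,:,::-1]) if 0 else None
print(bot.observe())
E
```

```text
{'mtx': array([[449.049,   0.   , 260.506],
       [  0.   , 449.049, 193.886],
       [  0.   ,   0.   ,   1.   ]]), 'T': array([[  -0.978,    0.063,   -0.201,  154.526],
       [  -0.209,   -0.379,    0.902, 1257.142],
       [  -0.019,    0.923,    0.383,  596.983],
       [   0.   ,    0.   ,    0.   ,    1.   ]])}
side dryer_seat [([164.6, 226.0], 0.85), ([228.1, 221.0], 0.31)]
side sheet_centre [([276.3, 210.5], 0.75)]
side tray_centre [([231.3, 238.3], 0.6)]
side knob_grip [([162.5, 277.0], 0.57)]
side shiitake_1 [([281.5, 293.9], 0.73), ([261.9, 300.5], 0.71), ([270.0, 333.0], 0.7), ([226.7, 255.1], 0.62), ([205.8, 244.2], 0.62)]
side cap_at_back [([208.6, 183.4], 0.61)]
side cap_on_table [([258.8, 152.6], 0.76)]
side notebook [([178.2, 332.4], 0.43)]
{'mtx': array([[357.446,   0.   , 251.007],
       [  0.   , 357.446, 193.423],
       [  0.   ,   0.   ,   1.   ]]), 'T': array([[   0.013,    0.995,   -0.095,  355.017],
       [  -1.   ,    0.014,    0.014,   50.923],
       [   0.016,    0.095,    0.995, 1133.708],
       [   0.   ,    0.   ,    0.   ,    1.   ]])}
top dryer
[... 220 characters left out ...]
[280.3, 166.2], 0.72), ([252.7, 171.7], 0.63), ([184.0, 266.5], 0.61), ([253.0, 139.6], 0.59)]
top cap_at_back [([124.3, 256.2], 0.59)]
top cap_on_table [([134.8, 162.9], 0.76)]
top notebook [([269.7, 367.7], 0.77), ([174.1, 213.3], 0.33)]
{'time': 0.9, 'q': array([-1.248,  0.467, -0.012,  1.603,  0.006,  1.071, -0.056]), 'qvel': array([ 0.001, -0.002, -0.002,  0.001, -0.002, -0.   ,  0.001]), 'joint_torque': array([ -0.001, -52.039,  -0.013, -24.405,  -0.057,   0.011,   0.   ]), 'position': array([232.556, 606.984, 200.411]), 'ee_rot': array([0.182, 0.983, 0.   , 0.   ]), 'force': array([0.434, 1.307, 0.208]), 'wrist_torque': array([-0.004, -0.012, -0.015]), 'finger_gap': 91.85201421005951}
```

View pics/side0.png

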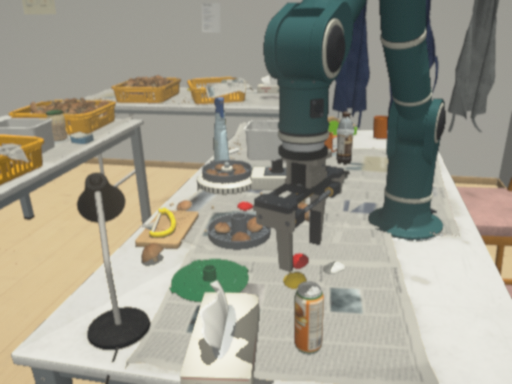

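View pics/top0.png

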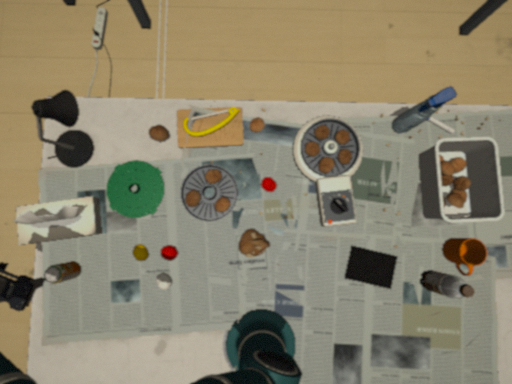

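```bash
python3 - <<'E'
from h import *
np.set_printoptions(precision=1,suppress=True)
print("sheet",tri("top",(187.5,134.2),"side",(276.3,210.5)),atz("top",(187.5,134.2),19.5))
print("tray",tri("top",(195.1,208.7),"side",(231.3,238.3)),atz("top",(195.1,208.7),32.5))
print("seat",tri("top",(147,328),"side",(164.6,226)),atz("top",(147,328),92), atz("side",(164.6,226),72))
print("knob",tri("top",(208.8,339.2),"side",(162.5,277)),atz("top",(208.8,339.2),88))
for n,p in dict(bottle=(125,398),tissue=(220,55),lamp=(148,74),cap=(134,162),board=(127,210),cupbasket=(180,440),backcap=(124,257)).items(): print(n,atz("top",p,0))
a=cv2.imread("pics/top0.png")
c=np.hstack([cv2.resize(a[100:240,280:420],(400,400),interpolation=3),cv2.resize(a[120:260,90:230],(400,400),interpolation=3)]);cv2.imwrite("pics/crop0.png",c)
E
```

```text
sheet (array([472.7, 400.8,  13.8]), np.float64(5.185936562693778)) [474.6 399.8  19.5]
tray (array([458.7, 168.5,  15.2]), np.float64(8.542227136859058)) [453.  165.8  32.5]
seat (array([ 599.2, -192.8,   84.3]), np.float64(2.0195051793111594)) [ 596.4 -191.2   92. ] [ 611.  -227.8   72. ]
knob (array([ 417.3, -222. ,   91.9]), np.float64(8.812139812037008)) [ 413.2 -223.8   88. ]
bottle [ 694.7 -442.6    0. ]
tissue [370.6 648.6   0. ]
lamp [601.  603.1   0. ]
cap [651.5 324.3   0. ]
board [677.3 170.3   0. ]
cupbasket [ 515.5 -574.1    0. ]
backcap [689.9  18.2   0. ]
```

View pics/crop0.png

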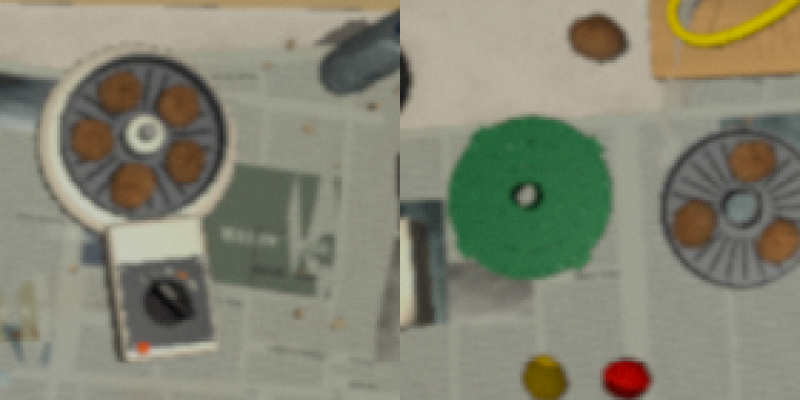

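```bash
python3 - <<'E'
from h import *
np.set_printoptions(precision=3,suppress=True)
o=bot.observe();i=bot.camera_info("wrist");T=np.array(i["T"]);Rt=R.from_quat(o["ee_rot"]).as_matrix()
print(Rt);print("cam in tool",Rt.T@(T[:3,3]-o["position"]));print(Rt.T@T[:3,:3]);print(i["mtx"])
for n,p in dict(seat=(597,-193,300),tray=(453,166,300),sheet=(474,400,300)).items(): print(n,Rt.T@(np.array(p)-o["position"]))
E
```

```text
[[-0.934  0.358  0.   ]
 [ 0.358  0.934  0.   ]
 [-0.     0.    -1.   ]]
cam in tool [  72.854    0.023 -183.299]
[[ 0.001  0.966  0.257]
 [ 1.    -0.001 -0.   ]
 [ 0.     0.257 -0.966]]
[[309.333   0.    257.42 ]
 [  0.    309.333 195.189]
 [  0.      0.      1.   ]]
seat [-626.532 -616.646  -99.585]
tray [-363.626 -332.925  -99.585]
sheet [-299.52  -106.9    -99.578]
```

Call:
apply_moves(increments=[[0.0919,[-0.3,-0.107,-0.1],0],[0.0919,[-0.3,-0.107,-0.1],0],[0.0919,[-0.3,-0.107,-0.1],0],[0.0919,[-0.3,-0.107,-0.1],0],[0.0919,[-0.3,-0.107,-0.1],0],[0.0919,[-0.3,-0.107,-0.1],0],[0.0919,[-0.3,-0.107,-0.1],0],[0.0919,[-0.3,-0.107,-0.1],0]])

```text
time: 1.57
position: [475.3, 398.5, 301.2]
ee_rot: [0.182, 0.983, 0.0, 0.0]
force: [0.6, 1.2, -0.1]
finger_gap: 92.0
```

```bash
cat > look.py <<'E'
from h import *
import sys
np.set_printoptions(precision=1,suppress=True)
def look(fn,names,cam="wrist"):
    o=bot.observe(); info=bot.camera_info(cam); shot(cam,fn)
    print(o["position"],o["q"][6])
    for n,z in names:
        for d in bot.spot_point(n,cam)[:3]: print(n,d["position"],round(d["confidence"],2),atz(cam,d["position"],z,info))
    np.savez(f"pics/{fn}.npz",mtx=info["mtx"],T=info["T"]); return o,info
E
python3 - <<'E'
from look import *
o,i=look("w1",[("sheet_centre",19.5)])
# green mask: disc fit at z=9
im=cv2.imread("pics/w1.png").astype(int); m=((im[:,:,1]>im[:,:,2]+30)&(im[:,:,1]>im[:,:,0]+15)).astype(np.uint8)
c=max(cv2.findContours(m,0,cv2.CHAIN_APPROX_NONE)[0],key=cv2.contourArea)[:,0]
P=np.array([atz("wrist",(p[1],p[0]),9,i)[:2] for p in c])
(cc,r)=cv2.minEnclosingCircle(P.astype(np.float32)); print(cc,r)
A=np.c_[2*P,np.ones(len(P))];s=np.linalg.lstsq(A,(P**2).sum(1),rcond=None)[0];print("fit",s[:2],np.sqrt(s[2]+s[0]**2+s[1]**2))
E
```

```text
[475.3 398.5 301.2] 0.4833537484042066
sheet_centre [162.8, 258.7] 0.93 [476.3 400.4  19.5]
(464.62451171875, 402.04443359375) 92.79076385498047
fit [451.1 414.1] 72.3415676879874
```

View pics/w1.png

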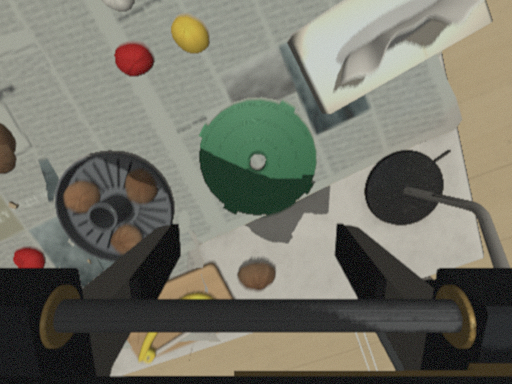

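```bash
cat > fit.py <<'E'
from h import *
def circ(P):
    for _ in range(3):
        A=np.c_[2*P,np.ones(len(P))];s=np.linalg.lstsq(A,(P**2).sum(1),rcond=None)[0]
        r=np.sqrt(s[2]+s[0]**2+s[1]**2); e=np.abs(np.hypot(*(P-s[:2]).T)-r); P=P[e<max(2,2*np.median(e))]
    return s[:2],r,np.median(e)
E
python3 - <<'E'
from fit import *
i=dict(np.load("pics/w1.npz")); im=cv2.imread("pics/w1.png"); h=cv2.cvtColor(im,cv2.COLOR_BGR2HSV)
m=((h[...,0]>60)&(h[...,0]<90)&(h[...,1]>110)).astype(np.uint8); m[230:]=0
c=max(cv2.findContours(m,0,1)[0],key=cv2.contourArea)[:,0]
P=np.array([atz("wrist",(p[1],p[0]),8,i)[:2] for p in c]); print(circ(P),cv2.boundingRect(c))
# bore: bright blob near (160,258)
g=cv2.cvtColor(im,6)[148:174,246:272]; b=g>g.max()*.6; r,cc=np.nonzero(b); p=(r.mean()+148,cc.mean()+246); print(p,b.sum(),atz("wrist",p,39,i),atz("wrist",p,0,i))
e=cv2.resize(im[60:260,40:340],(900,600),interpolation=3);cv2.imwrite("pics/c1.png",e)
E
```

```text
(array([481.55628208, 394.95802648]), np.float64(77.51239333487965), np.float64(3.3746665964996367)) (200, 149, 114, 65)
(np.float64(157.42857142857142), np.float64(258.6618075801749)) 343 [466.05033272 404.17021523  39.        ] [471.20490067 402.38845569   0.        ]
```

```bash
python3 - <<'E'
from fit import *
i=dict(np.load("pics/w1.npz")); im=cv2.imread("pics/w1.png"); f=im.astype(float)
print(im[130,230],im[190,270],im[148:172:2,258].tolist())
rt=f[...,1]/(f[...,2]+1); m=(rt>1.5).astype(np.uint8); m[225:]=0
c=max(cv2.findContours(m,0,1)[0],key=cv2.contourArea)[:,0]
P=np.array([atz("wrist",(p[1],p[0]),8,i)[:2] for p in c]); print(circ(P),cv2.boundingRect(c))
g=(rt<1.4)[145:180,240:278].astype(np.uint8); n,_,st,ce=cv2.connectedComponentsWithStats(g)
for s,q in zip(st,ce):
    p=(q[1]+145,q[0]+240); print(s,p,atz("wrist",p,39,i)[:2],atz("wrist",p,0,i)[:2])
E
```

```text
[ 99 132  86] [36 54 28] [[92, 122, 76], [77, 108, 61], [64, 87, 56], [108, 119, 108], [144, 154, 150], [151, 162, 159], [153, 161, 159], [150, 164, 159], [151, 162, 158], [146, 157, 156], [114, 123, 125], [57, 70, 53]]
(array([473.20078001, 399.31448208]), np.float64(87.59891954400598), np.float64(0.784436158336085)) (200, 101, 115, 113)
[   0    0   38   35 1091] (np.float64(162.14573785517874), np.float64(258.77085242896425)) [472.50926684 401.87778569] [478.22925861 399.89534377]
[  9   8  18  18 239] (np.float64(161.3347280334728), np.float64(257.26359832635984)) [470.62525394 400.259711  ] [476.18031667 398.13562064]
```

Call:
apply_moves(increments=[[0.0919,[-0.063,-0.225,0],0],[0.0919,[-0.063,-0.225,0],0],[0.0919,[-0.063,-0.225,0],0],[0.0919,[-0.063,-0.225,0],0],[0.0919,[-0.063,-0.225,0],0],[0.0919,[-0.063,-0.225,0],0],[0.0919,[-0.063,-0.225,0],0]])

```text
time: 2.25
position: [457.0, 154.9, 303.4]
ee_rot: [0.192, 0.981, 0.0, 0.004]
force: [-0.3, 0.7, 1.2]
finger_gap: 92.0
```

```bash
python3 - <<'E'
from look import *
look("w2",[("tray_centre",32.5),("shiitake_1",5)])
E
```

```text
[457.  154.9 303.4] 0.8015057079217133
tray_centre [159.3, 266.0] 0.63 [457.6 168.8  32.5]
shiitake_1 [190.2, 271.0] 0.93 [511.2 157.    5. ]
shiitake_1 [140.0, 292.0] 0.9 [449.2 216.    5. ]
shiitake_1 [3.5, 293.2] 0.86 [275.4 282.6   5. ]
```

Call:
apply_moves(increments=[[0.0919,[-0.17,-0.18,0],0],[0.0919,[-0.17,-0.18,0],0],[0.0919,[-0.17,-0.18,0],0],[0.0919,[-0.17,-0.18,0],0],[0.0919,[-0.17,-0.18,0],0],[0.0919,[-0.17,-0.18,0],0],[0.0919,[-0.17,-0.18,0],0]])

```text
time: 2.98
position: [550.5, -74.2, 303.2]
ee_rot: [0.191, 0.982, -0.001, 0.004]
force: [-0.7, -0.0, -0.7]
finger_gap: 92.0
```

Call:
apply_moves(increments=[[0.0919,[-0.09,-0.105,0],0],[0.0919,[-0.09,-0.105,0],0],[0.0919,[-0.09,-0.105,0],0],[0.0919,[-0.09,-0.105,0],0],[0.0919,[-0.09,-0.105,0],0]])

```text
time: 3.4
position: [595.3, -209.1, 302.9]
ee_rot: [0.193, 0.981, -0.003, 0.004]
force: [-1.0, 0.3, -0.3]
finger_gap: 91.3
```

```bash
python3 - <<'E'
from look import *
look("w3",[("dryer_seat",72),("knob_grip",88),("knob",60)])
a=cv2.imread("pics/w2.png");b=cv2.imread("pics/w3.png")
cv2.imwrite("pics/w23.png",cv2.resize(np.vstack([a[:300],b[:300]]),(512,600)))
E
```

```text
[ 595.3 -209.1  302.9] 1.6160426030208124
dryer_seat [171.3, 259.9] 0.68 [ 601.7 -209.    72. ]
knob_grip [43.7, 190.3] 0.93 [ 426.7 -226.2   88. ]
knob [46.1, 195.4] 0.72 [ 424.6 -224.6   60. ]
```

View pics/w23.png

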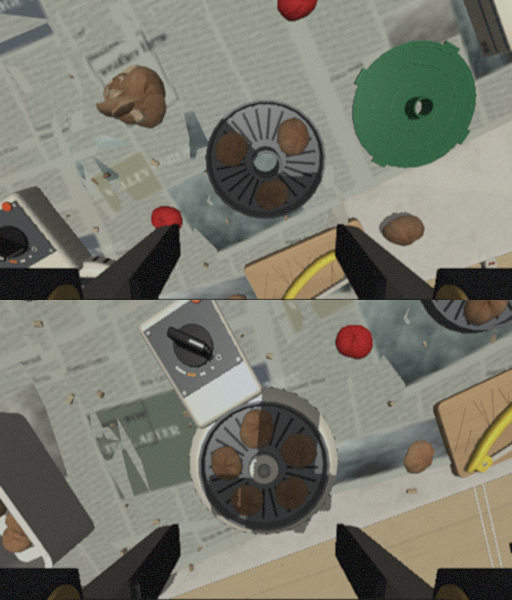

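```bash
python3 - <<'E'
from fit import *
np.set_printoptions(precision=1,suppress=True)
out=[]
for f,(r,c),z in(("w2",(160,265),65),("w3",(168,264),92)):
    i=dict(np.load(f"pics/{f}.npz")); im=cv2.imread(f"pics/{f}.png")
    k=im[r-65:r+65,c-65:c+65]; K=cv2.resize(k,(400,400),interpolation=cv2.INTER_CUBIC); s=400/130
    # radial edges near chimney/spindle & rim
    out.append(K)
k=cv2.imread("pics/w3.png")[0:120,130:270]; 
out.append(cv2.resize(k,(467,400),interpolation=2)[:, :400])
cv2.imwrite("pics/c3.png",np.hstack(out)[:, :1200]); 
cv2.imwrite("pics/c3.png",cv2.resize(np.hstack(out[:2]),(800,400)))
cv2.imwrite("pics/c4.png",out[2])
E
```

```text
(no output)
```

View pics/c3.png

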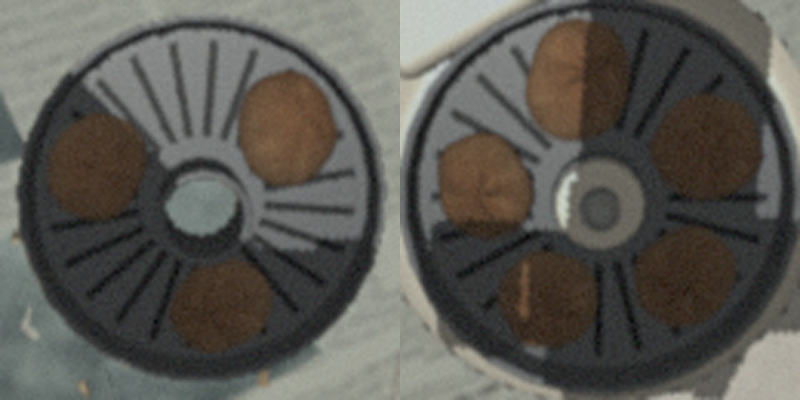

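```bash
python3 - <<'E'
from fit import *
np.set_printoptions(precision=1,suppress=True)
w2=dict(np.load("pics/w2.npz"));w3=dict(np.load("pics/w3.npz"))
print("seat",atz("wrist",(170.3,264.0),92,w3),atz("wrist",(166,263.7),72,w3),"tip guess top",atz("top",(146.2,331.2),92))
print("tray rim",atz("wrist",(159.3,265.3),31,w2),"bore top",atz("wrist",(162.3,265.6),65,w2), atz("wrist",(162.3,265.6),31,w2), atz("top",(195.1,208.7),32.5))
print("knob",atz("wrist",(43.7,190.3),88,w3),atz("wrist",(46.1,195.4),60,w3),atz("top",(208.8,339.2),88))
for p,z in(((0,0,0),0),):pass
print(np.array(w3["T"])[:3,3])
E
```

```text
seat [ 598.8 -202.2   92. ] [ 596.9 -201.5   72. ] tip guess top [ 599.  -200.8   92. ]
tray rim [457.4 167.8  31. ] bore top [456.3 167.8  65. ] [461.8 166.6  31. ] [453.  165.8  32.5]
knob [ 426.7 -226.2   88. ] [ 424.6 -224.6   60. ] [ 413.2 -223.8   88. ]
[ 526.7 -180.1  485.6]
```

View pics/c4.png

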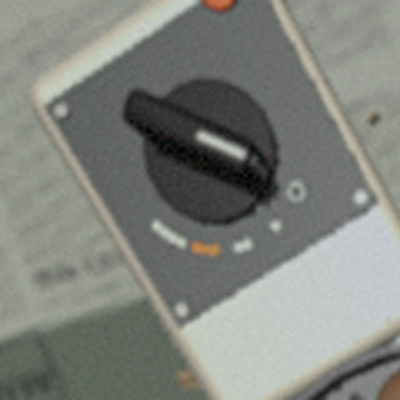

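```bash
cat > go.py <<'E'
import sys; from h import *
t=np.array([float(v) for v in sys.argv[1:4]]); o=bot.observe(); Rt=R.from_quat(o["ee_rot"]).as_matrix()
print("shift m",np.round(Rt.T@(t-o["position"])/1000,4),"pos",o["position"].round(1),"yaw x",np.degrees(np.arctan2(Rt[1,0],Rt[0,0])).round(2),"tilt",np.degrees(Rt[:2,2]).round(2),"F",o["force"].round(1),"M",o["wrist_torque"].round(2),"q7",o["q"][6].round(3),"gap",round(o["finger_gap"],1),"t",o["time"])
E
python3 go.py 473.3 399.5 250
```

```text
shift m [0.3374 0.5132 0.0512] pos [ 595.1 -202.3  303.5] yaw x 158.15 tilt [ 0.41 -0.13] F [-0.2  0.6  0.2] M [-0.01  0.04 -0.01] q7 1.615 gap 91.8 t 3.6
```

```bash
python3 - <<'E'
from look import *
look("w4",[("dryer_seat",72),("knob_grip",88)])
a=cv2.imread("pics/w3.png",0);b=cv2.imread("pics/w4.png",0)
i=dict(np.load("pics/w4.npz"))
def track(r,c,h):
    t=a[r-h:r+h,c-h:c+h]; m=cv2.matchTemplate(b[r-h-30:r+h+30,c-h-30:c+h+30],t,5); y,x=np.unravel_index(m.argmax(),m.shape); return y-30,x-30,m.max()
dy,dx,s=track(170,264,14);print(dy,dx,s,"tip",atz("wrist",(170.3+dy,264+dx),92,i))
dy,dx,s=track(166,264,60);print(dy,dx,s,"rim",atz("wrist",(166+dy,263.7+dx),72,i))
dy,dx,s=track(45,193,25);print(dy,dx,s,"knobdisc",atz("wrist",(45+dy,193+dx),66,i))
E
```

```text
[ 595.1 -202.3  303.5] 1.6148485415541045
dryer_seat [173.9, 257.7] 0.66 [ 603.9 -205.2   72. ]
knob_grip [46.9, 182.6] 0.59 [ 426.4 -229.6   88. ]
2 -5 0.8749478 tip [ 598.8 -201.4   92. ]
2 -5 0.95673066 rim [ 596.8 -200.9   72. ]Traceback (most recent call last):
  File "<stdin>", line 9, in <module>
  File "<stdin>", line 6, in track
cv2.error: OpenCV(4.12.0) /io/opencv/modules/imgproc/src/templmatch.cpp:1179: error: (-215:Assertion failed) _img.size().height <= _templ.size().height && _img.size().width <= _templ.size().width in function 'matchTemplate'
```

Call:
apply_moves(increments=[[0.0919,[0.169,0.257,0.026],0],[0.0919,[0.169,0.257,0.026],0],[0.0919,[0.169,0.257,0.026],0],[0.0919,[0.169,0.257,0.026],0],[0.0919,[0.169,0.257,0.026],0],[0.0919,[0.169,0.257,0.026],0],[0.0919,[0.169,0.257,0.026],0],[0.0919,[0.169,0.257,0.026],0]])

```text
time: 4.42
position: [531.8, 105.5, 276.8]
ee_rot: [0.186, 0.983, 0.001, 0.004]
force: [0.3, -0.1, -0.6]
finger_gap: 92.1
```

```bash
python3 go.py 473.3 399.5 250
```

```text
shift m [0.1619 0.2523 0.0263] pos [531.8 105.5 276.8] yaw x 158.59 tilt [0.44 0.  ] F [ 0.3 -0.1 -0.6] M [ 0.08  0.07 -0.02] q7 1.009 gap 92.1 t 4.4167
```

Call:
apply_moves(increments=[[0.0919,[0.162,0.252,0.026],0],[0.0919,[0.162,0.252,0.026],0],[0.0919,[0.162,0.252,0.026],0],[0.0919,[0.162,0.252,0.026],0],[0.0919,[0.162,0.252,0.026],0],[0.0919,[0.162,0.252,0.026],0],[0.0919,[0.162,0.252,0.026],0],[0.0919,[0.162,0.252,0.026],0]])

```text
time: 5.08
position: [468.6, 406.6, 249.8]
ee_rot: [0.181, 0.983, 0.002, 0.003]
force: [-0.7, 0.3, 0.1]
finger_gap: 92.0
```

```bash
python3 - <<'E'
from fit import *
from look import *
o,i=look("w5",[("sheet_centre",19.5)])
f=cv2.imread("pics/w5.png").astype(float);rt=f[...,1]/(f[...,2]+1); m=(rt>1.35).astype(np.uint8); 
c=max(cv2.findContours(m,0,1)[0],key=cv2.contourArea)[:,0]
for z in(6,9): 
  P=np.array([atz("wrist",(p[1],p[0]),z,i)[:2] for p in c]); print(circ(P),cv2.boundingRect(c))
g=(rt<1.3).astype(np.uint8); n,_,st,ce=cv2.connectedComponentsWithStats(g)
for s,q in zip(st,ce):
    if 60<s[4]<1500: print(s,q,atz("wrist",q[::-1],39,i)[:2],atz("wrist",q[::-1],0,i)[:2])
E
python3 go.py 473.3 399.5 100; python3 go.py 473.3 399.5 39
```

```text
[468.6 406.6 249.8] 0.494068898591284
sheet_centre [172.5, 255.1] 0.68 [473.9 402.4  19.5]
(array([471.2, 401. ]), np.float64(89.64098688282067), np.float64(0.42389034539785087)) (189, 102, 129, 128)
(array([470.7, 401.2]), np.float64(89.01088622709962), np.float64(0.4209107532089149)) (189, 102, 129, 128)
[245 165  18  15 222] [253.5 172. ] [469.  402.1] [475.9 399.1]
shift m [-0.0041 -0.0034  0.1496] pos [469.8 404.  249.6] yaw x 159.07 tilt [0.35 0.05] F [ 0.3 -1.  -0.7] M [ 0.06  0.   -0.01] q7 0.497 gap 91.6 t 5.1833
shift m [-0.0038 -0.0036  0.2106] pos [469.8 404.  249.6] yaw x 159.07 tilt [0.35 0.05] F [ 0.3 -1.  -0.7] M [ 0.06  0.   -0.01] q7 0.497 gap 91.6 t 5.1833
```

Call:
apply_moves(increments=[[0.0919,[-0.004,-0.003,0.145],0],[0.0919,[-0.004,-0.003,0.145],0],[0.0919,[-0.004,-0.003,0.145],0],[0.0919,[-0.004,-0.003,0.145],0],[0.0919,[-0.004,-0.003,0.145],0],[0.0919,[-0.004,-0.003,0.145],0]])

```text
time: 5.68
position: [473.6, 398.5, 104.6]
ee_rot: [0.182, 0.983, 0.0, 0.003]
force: [0.1, 0.6, 0.3]
finger_gap: 92.1
```

```bash
python3 - <<'E'
from look import *
o,i=look("w6",[("sheet_centre",19.5)])
im=cv2.imread("pics/w6.png")
for z,col in((39,(0,0,255)),(9,(255,0,255))):
    for r in (15,12,) if z==39 else (92,):
        pts=[proj("wrist",(472.5+r*np.cos(a),400+r*np.sin(a),z),i)[::-1] for a in np.linspace(0,6.28,60)]
        cv2.polylines(im,[np.array(pts,np.int32)],True,col,1)
cv2.imwrite("pics/w6o.png",im)
E
python3 go.py 472.5 400 39
```

```text
[473.6 398.5 104.6] 0.5311928541733704
sheet_centre [193.2, 260.2] 0.75 [471.9 401.9  19.5]
shift m [ 0.0027 -0.0016  0.068 ] pos [474.9 400.3 107.1] yaw x 159.02 tilt [0.52 0.18] F [0.5 0.1 0.8] M [ 0.02 -0.01 -0.02] q7 0.531 gap 92.0 t 5.7833
```

View pics/w6o.png

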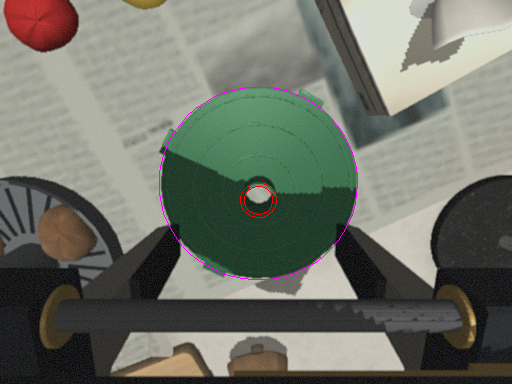

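Call:
apply_moves(increments=[[0.0919,[0.002,-0.001,0.034],0],[0.0919,[0.002,-0.001,0.05],0],[0.0919,[0.002,-0.001,0.06],0],[0.0919,[0.002,-0.001,0.067],0],[0.0919,[0.002,-0.001,0.067],0],[0.0919,[0.002,-0.001,0.067],0]])

```text
time: 6.28
position: [474.2, 400.8, 41.3]
ee_rot: [0.182, 0.983, 0.003, 0.005]
force: [0.3, 0.4, -0.0]
finger_gap: 92.2
```

```bash
python3 go.py 472.5 400 38
```

```text
shift m [ 0.0013 -0.0014  0.0032] pos [474.2 400.8  41.3] yaw x 159.01 tilt [0.6  0.26] F [ 0.3  0.4 -0. ] M [-0.06  0.08 -0.04] q7 0.543 gap 92.2 t 6.2833
```

Close on the collar.

Call:
apply_moves(increments=[[0.06,[0.001,-0.001,0.002],0],[0.04,[0.001,-0.001,0.002],0],[0.02,[0.001,-0.001,0.002],0],[0.02,[0.001,-0.001,0.002],0],[0.02,[0.001,-0.001,0.002],0],[0.02,[0.001,-0.001,0.002],0],[0.02,[0.001,-0.001,0.002],0],[0.02,[0.001,-0.001,0.002],0]])

```text
time: 6.95
position: [472.9, 400.2, 39.2]
ee_rot: [0.182, 0.983, 0.003, 0.005]
force: [-0.5, 0.1, 0.1]
finger_gap: 40.6
```

```bash
python3 go.py 472.5 400 200
```

```text
shift m [-0.001   0.0009 -0.1608] pos [472.9 400.2  39.2] yaw x 159.01 tilt [0.59 0.25] F [-0.5  0.1  0.1] M [-0.02  0.02  0.03] q7 0.543 gap 40.6 t 6.95
```

Call:
apply_moves(increments=[[0.015,[0,0,0],0],[0.015,[0,0,0],0],[0.015,[0,0,0],0],[0.015,[0,0,0],0],[0.015,[0,0,0],0]])

```text
time: 7.37
position: [472.9, 400.2, 39.2]
ee_rot: [0.182, 0.983, 0.003, 0.005]
force: [0.7, -0.3, -0.1]
finger_gap: 15.1
```

Call:
apply_moves(increments=[[0.015,[0,0,-0.02],0],[0.015,[0,0,-0.05],0],[0.015,[0,0,-0.08],0],[0.015,[0,0,-0.11],0],[0.015,[0,0,-0.14],0],[0.015,[0,0,-0.15],0],[0.015,[0,0,-0.15],0]])

```text
time: 7.95
position: [472.8, 400.8, 192.4]
ee_rot: [0.182, 0.983, 0.006, 0.006]
force: [0.2, 0.7, -0.7]
finger_gap: 15.4
```

```bash
python3 - <<'E'
from look import *
o,i=look("w7",[("sheet_centre",39)])
im=cv2.imread("pics/w7.png").astype(float)
rt=im[...,1]/(im[...,2]+1);m=(rt>1.35).astype(np.uint8);c=max(cv2.findContours(m,0,1)[0],key=cv2.contourArea)[:,0]
from fit import circ
Rt=R.from_quat(o["ee_rot"]).as_matrix()
for z in(o["position"][2]-39+9,):
  P=np.array([atz("wrist",(p[1],p[0]),z,i)[:2] for p in c]); s,r,e=circ(P); print(s,r,e,"in tool",Rt.T@(np.r_[s,z]-o["position"]))
E
python3 go.py 598 -201.2 190
```

```text
[472.8 400.8 192.4] 0.5124221035958739
sheet_centre [218.4, 32.7] 0.55 [423.9 147.6  39. ]
[441.7 411.3] 51.7437680715646 0.20826293538841156 in tool [33.  -1.8 29.6]
shift m [-0.3338 -0.5151 -0.0027] pos [470.8 399.3 188.3] yaw x 159.02 tilt [0.55 0.22] F [-0.2 -0.6 -0.6] M [0.   0.03 0.01] q7 0.513 gap 15.3 t 8.05
```

View pics/w7.png

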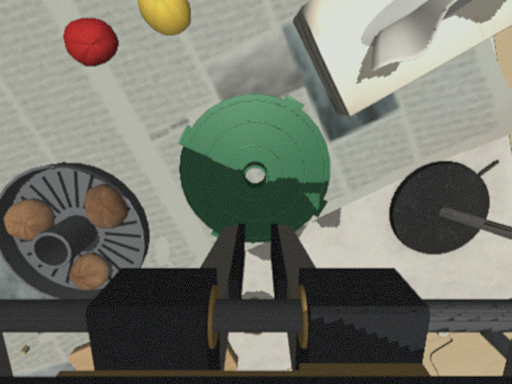

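```bash
python3 - <<'E'
from look import *
o,i=look("w8",[("sheet_centre",19.5)])
Rt=R.from_quat(o["ee_rot"]).as_matrix();p=o["position"]
for t in((0,0,25),(0,0,0),(10,0,25),(-10,0,25)): print(t,proj("wrist",p+Rt@np.array(t),i))
for t in((472.5,400,39),(472.5,400,9)):print(t,proj("wrist",t,i))
for c in("top","side"):
  im=bot.grab_frame(c);cv2.imwrite(f"pics/{c}8.png",im[...,::-1]);print(c,bot.spot_point("sheet_centre",c)[:2])
  print("tip pred",proj(c,p+Rt@np.array([0,0,25])), "sheet top",proj(c,(472.5,400,39)),proj(c,(472.5,400,9)))
a=cv2.imread("pics/top8.png");b=cv2.imread("pics/side8.png")
cv2.imwrite("pics/ts8.png",np.hstack([cv2.resize(a[140:240,70:210],(420,300),interpolation=2),cv2.resize(b[180:320,140:320],(386,300),interpolation=2)]))
E
```

```text
[470.8 399.3 188.3] 0.5125441306097344
sheet_centre [176.8, 258.3] 0.57 [471.7 401.3  19.5]
(0, 0, 25) (np.float64(218.8330126956803), np.float64(257.3745442025265))
(0, 0, 0) (np.float64(231.9055108428345), np.float64(257.3641174540933))
(10, 0, 25) (np.float64(205.36542704458515), np.float64(257.3829008275822))
(-10, 0, 25) (np.float64(231.9893443885573), np.float64(257.3663807102783))
(472.5, 400, 39) (np.float64(181.55192875170556), np.float64(257.62643190148094))
(472.5, 400, 9) (np.float64(175.970109156441), np.float64(257.4384420426925))
top [{'position': [188.5, 136.3], 'confidence': 0.68}]
tip pred (np.float64(182.92464110731413), np.float64(117.90480907104606)) sheet top (np.float64(187.48438174557631), np.float64(132.1210348341916)) (np.float64(188.54476841382265), np.float64(135.12682823875292))
side [{'position': [276.8, 208.7], 'confidence': 0.92}]
tip pred (np.float64(218.7832358529604), np.float64(206.09485588528983)) sheet top (np.float64(266.79850285879286), np.float64(208.92289353898548)) (np.float64(277.7215335490254), np.float64(209.72807176979438))
```

View pics/ts8.png

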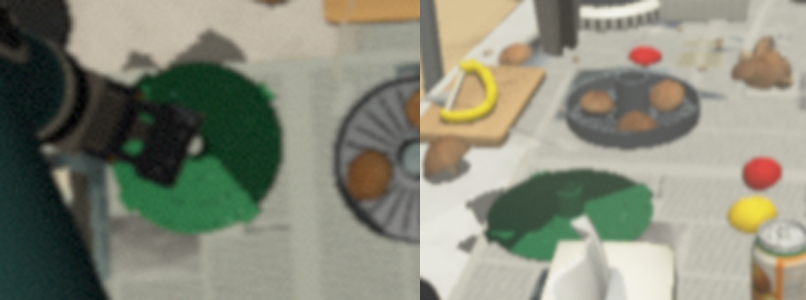

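```bash
python3 - <<'E'
from look import *
print(bot.tip_extent,[a for a in dir(bot) if a[0]!='_'])
b=cv2.imread("pics/side8.png"); g=b[150:235,180:235]
o=bot.observe();print(o["position"],o["q"],o["finger_gap"],o["ee_rot"])
P=np.array(o["position"])
for dz in(-40,-30,-20,-10,0,25): print(dz,np.round(proj("side",P-[0,0,dz]),1))
h=cv2.cvtColor(g,6); print(h[:, 18:35:2][20::3])
E
```

```text
25.0 ['PlanningError', 'boxes_of', 'camera_info', 'finish_job', 'grab_frame', 'observe', 'spot_point', 'tip_extent']
[470.9 399.1 187.8] [-0.9  0.4  0.2  1.7 -0.1  1.   0.5] 15.598433068324992 [0.2 1.  0.  0. ]
-40 [192.1 204.3]
-30 [196.3 204.6]
-20 [200.5 204.9]
-10 [204.7 205.2]
0 [208.8 205.5]
25 [219.  206.2]
[[ 83  81  74  79  90  97  98  93  91]
 [ 98  95  93  94  98  99  98  94  97]
 [101  96  93  79  68  72  81  93  96]
 [100  97  94  78  68  65  73  92  97]
 [100  99  93  80  67  66  71  91 115]
 [101 102  95  84  67  66  70  92 165]
 [102 101  95  84  69  68  70  92 134]
 [102 101  97  89  70  68  69  89 122]
 [101 102 100  90  69  69  68  93 152]
 [102 101  97  91  71  70  69  93 174]
 [102 102 100  91  73  74  70  98 172]
 [107 103 104  93 117 169 150 166 186]
 [160 157 152 145 161 185 181 168 180]
 [178 186 189 187 187 186 181 172 180]
 [183 189 190 189 187 189 191 180 162]
 [148 184 186 186 188 193 186 152 118]
 [168 186 187 188 195 192 160 122 120]
 [186 185 185 194 199 178 144 122 100]
 [187 187 191 198 186 150 109  92  96]
 [191 193 198 191 164 123  91  92 111]
 [189 195 196 176 156 123  96 114 116]
 [193 197 181 143 128 111 117 124 114]]
```

```bash
python3 - <<'E'
from look import *
P=np.array([232.55,606.98,200.4]);Rt=R.from_quat([.182,.983,0,0]).as_matrix()
for z in(25,0,-10):
  for y in(46,64,-46,-64): print(z,y,np.round(proj("side",P+Rt@[0,y,z]),1))
i=dict(np.load("pics/w6.npz"));P=np.array([473.6,398.5,104.6])
for z in(25,0,-10):
  for y in(46,64): print("w6",z,y,np.round(proj("wrist",P+Rt@[10,y,z],i),1))
E
```

```text
25 46 [288.5 286.9]
25 64 [294.  281.3]
25 -46 [262.9 312.8]
25 -64 [258.5 317.3]
0 46 [275.3 287. ]
0 64 [280.7 281.3]
0 -46 [250.6 313.2]
0 -64 [246.3 317.7]
-10 46 [269.9 287. ]
-10 64 [275.2 281.3]
-10 -46 [245.6 313.3]
-10 -64 [241.4 317.9]
w6 25 46 [205.2 322.8]
w6 25 64 [205.2 348.4]
w6 0 46 [216.9 331. ]
w6 0 64 [216.9 359.8]
w6 -10 46 [222.5 334.9]
w6 -10 64 [222.5 365.2]
```

Call:
apply_moves(increments=[[0.0919,[-0.001,0.001,-0.0],0],[0.0919,[-0.001,0.001,0],0],[0.0919,[-0.001,0.001,0],0],[0.0919,[-0.001,0.001,0],0],[0.0919,[-0.001,0.001,0.03],0],[0.0919,[-0.001,0.001,0.06],0],[0.0919,[-0.001,0.001,0.09],0],[0.0919,[-0.001,0.001,0.12],0]])

```text
time: 9.02
position: [473.3, 400.3, 67.0]
ee_rot: [0.182, 0.983, 0.003, 0.004]
force: [0.1, 0.4, -0.5]
finger_gap: 66.3
```

Call:
apply_moves(increments=[[0.0919,[0,0,0.015],0],[0.0919,[0,0,0.02],0],[0.0919,[0,0,0.025],0],[0.0919,[0,0,0.028],0],[0.0919,[0,0,0.03],0],[0.0919,[0,0,0.03],0]])

```text
time: 9.52
position: [474.1, 400.8, 37.8]
ee_rot: [0.182, 0.983, 0.003, 0.005]
force: [-0.1, 0.3, -1.2]
finger_gap: 91.8
```

```bash
python3 go.py 472.5 400 25
```

```text
shift m [ 0.0013 -0.0014  0.0128] pos [474.1 400.8  37.8] yaw x 159.01 tilt [0.61 0.26] F [-0.1  0.3 -1.2] M [-0.01  0.02  0.02] q7 0.545 gap 91.8 t 9.5167
```

Step down slowly while watching the force.

Call:
apply_moves(increments=[[0.0919,[0.001,-0.001,0.004],0],[0.0919,[0.001,-0.001,0.008],0],[0.0919,[0.001,-0.001,0.012],0],[0.0919,[0.001,-0.001,0.015],0],[0.0919,[0.001,-0.001,0.015],0]])

```text
time: 9.93
position: [472.5, 400.0, 22.0]
ee_rot: [0.182, 0.983, 0.003, 0.004]
force: [-0.0, -1.5, 0.2]
finger_gap: 91.6
```

```bash
python3 - <<'E'
from look import *
o=bot.observe();P=o["position"];Rt=R.from_quat(o["ee_rot"]).as_matrix();print(P,o["force"])
i=bot.camera_info("wrist");a=shot("wrist","w9")
for z in(25,0,-10,-15): print(z,np.round([proj("wrist",P+Rt@[10,y,z],i) for y in (-64,-46,46,64)],0).tolist())
b=shot("side","side9")
for z in(25,0,-10): print(z,np.round([proj("side",P+Rt@[0,y,z]) for y in(-55,55)],0).tolist())
A=cv2.resize(a[150:300,120:400],(800,430),interpolation=2)
B=cv2.resize(b[210:310,150:270],(480,400),interpolation=2);C=np.zeros((600,800,3),np.uint8)
A=cv2.resize(a[150:300,120:400],(560,300),interpolation=2);B=cv2.resize(b[220:300,150:270],(450,300),interpolation=2)
C[:300,:560]=A;C[300:,:450]=B;cv2.imwrite("pics/c9.png",C[...,::-1])
E
```

```text
[472.5 400.   22. ] [-0.  -1.5  0.2]
25 [[205.0, 166.0], [205.0, 192.0], [205.0, 323.0], [205.0, 348.0]]
0 [[217.0, 155.0], [217.0, 184.0], [217.0, 331.0], [217.0, 360.0]]
-10 [[222.0, 150.0], [222.0, 180.0], [222.0, 335.0], [222.0, 365.0]]
-15 [[225.0, 147.0], [225.0, 178.0], [225.0, 337.0], [225.0, 368.0]]
25 [[271.0, 224.0], [294.0, 195.0]]
0 [[263.0, 224.0], [284.0, 194.0]]
-10 [[259.0, 223.0], [280.0, 194.0]]
```

View pics/c9.png

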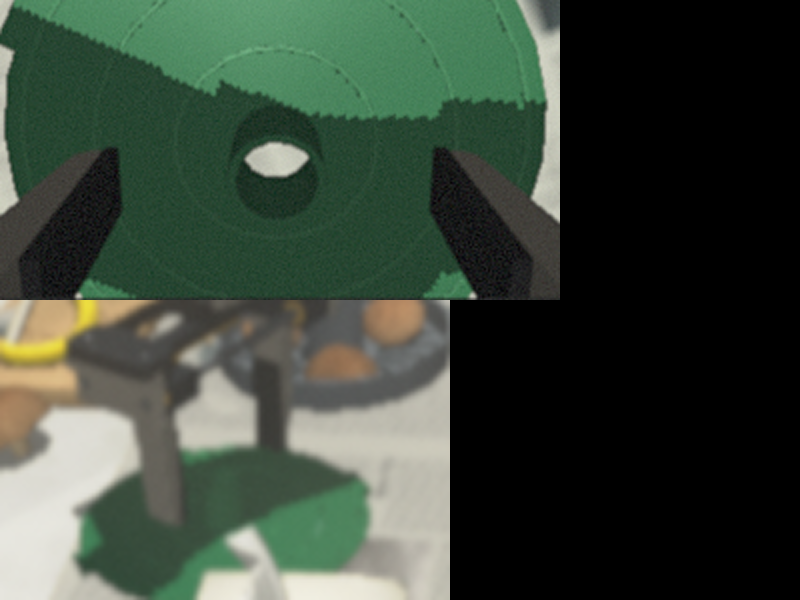

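```bash
python3 - <<'E'
from look import *
i=bot.camera_info("wrist");print(proj("wrist",(472.5,400,39),i),atz("wrist",(239.5,258.5),39,i))
E
python3 go.py 472.5 400 2
```

```text
(np.float64(242.1588721656419), np.float64(257.00651820015224)) [471.3 401.4  39. ]
shift m [ 0.0004 -0.0005  0.0206] pos [472.9 400.2  22.6] yaw x 159.01 tilt [0.59 0.25] F [ 0.5 -0.2  0.2] M [-0.01 -0.01  0.02] q7 0.547 gap 92.2 t 10.0333
```

Call:
apply_moves(increments=[[0.08,[0.001,0,0.007],0],[0.06,[0.001,0,0.014],0],[0.05,[0.001,0,0.021],0],[0.04,[0.001,0,0.021],0],[0.02,[0.001,0,0.021],0],[0.02,[0.001,0,0.021],0],[0.02,[0.001,0,0.021],0],[0.02,[0.001,0,0.021],0]])

```text
time: 10.7
position: [472.4, 400.8, 1.9]
ee_rot: [0.182, 0.983, 0.003, 0.005]
force: [-0.4, 0.3, -0.3]
finger_gap: 40.7
```

Call:
apply_moves(increments=[[0.015,[0,0,0],0],[0.015,[0,0,0],0],[0.015,[0,0,0],0],[0.015,[0,0,0],0]])

```text
time: 11.03
position: [472.6, 401.0, 2.1]
ee_rot: [0.182, 0.983, 0.003, 0.005]
force: [-0.4, -0.0, 0.7]
finger_gap: 29.3
```

```bash
python3 go.py 472 400.4 1.5
```

```text
shift m [ 0.0004 -0.0007  0.0006] pos [472.6 401.    2.1] yaw x 159.01 tilt [0.64 0.29] F [-0.4 -0.   0.7] M [ 0.01 -0.05  0.01] q7 0.55 gap 29.3 t 11.0333
```

Call:
apply_moves(increments=[[0.015,[0,0,-0.02],0],[0.015,[0,0,-0.045],0],[0.015,[0,0,-0.07],0],[0.015,[0,0,-0.095],0],[0.015,[0,0,-0.12],0],[0.015,[0,0,-0.14],0],[0.015,[0,0,-0.15],0],[0.015,[0,0,-0.15],0]])

```text
time: 11.7
position: [472.0, 401.1, 154.5]
ee_rot: [0.182, 0.983, 0.005, 0.006]
force: [0.2, -0.1, -0.9]
finger_gap: 29.6
```

```bash
python3 - <<'E'
from look import *
from fit import circ
o,i=look("w10",[("sheet_centre",o_z:=160)]); P=o["position"];Rt=R.from_quat(o["ee_rot"]).as_matrix()
im=cv2.imread("pics/w10.png").astype(float);rt=im[...,1]/(im[...,2]+1);m=(rt>1.35).astype(np.uint8);m[232:]=0
c=max(cv2.findContours(m,0,1)[0],key=cv2.contourArea)[:,0];c=c[c[:,1]<225]
z=P[2]-2+9
Q=np.array([atz("wrist",(p[1],p[0]),z,i)[:2] for p in c]);s,r,e=circ(Q);print(cv2.boundingRect(c),s,r,e,"tool",Rt.T@(np.r_[s,z]-P))
print("grip",round(o["finger_gap"],1),o["force"])
E
python3 go.py 598 -201.2 155
```

```text
[472.  401.1 154.5] 0.518804660680222
sheet_centre [239.7, 259.6] 0.56 [475.1 401.4 160. ]
(104, 77, 304, 148) [470.3 401.6] 89.66185744651524 0.22429985594944668 tool [ 1.6 -0.1 -7. ]
grip 29.6 [ 0.2 -0.1 -0.9]
shift m [-0.3343 -0.5155 -0.005 ] pos [470.4 399.9 151.2] yaw x 159.02 tilt [0.59 0.24] F [ 0.  -0.7 -1. ] M [-0.06  0.03  0.  ] q7 0.519 gap 29.3 t 11.8
```

Call:
apply_moves(increments=[[0.015,[-0.02,-0.03,-0.002],0],[0.015,[-0.04,-0.06,-0.005],0],[0.015,[-0.06,-0.09,-0.005],0],[0.015,[-0.08,-0.122,-0.005],0],[0.015,[-0.1,-0.153,-0.005],0],[0.015,[-0.12,-0.184,-0.005],0],[0.015,[-0.14,-0.216,-0.005],0],[0.015,[-0.16,-0.247,-0.005],0]])

```text
time: 12.47
position: [530.1, 109.7, 153.7]
ee_rot: [0.182, 0.983, 0.002, 0.003]
force: [-0.2, -0.1, -0.8]
finger_gap: 29.9
```

```bash
python3 go.py 598.9 -201.6 155
```

```text
shift m [-0.1757 -0.266  -0.0017] pos [530.1 109.7 153.7] yaw x 159.02 tilt [0.41 0.18] F [-0.2 -0.1 -0.8] M [ 0.01 -0.03  0.03] q7 1.042 gap 29.9 t 12.4667
```

Call:
apply_moves(increments=[[0.015,[-0.025,-0.037,-0.002],0],[0.015,[-0.05,-0.075,-0.002],0],[0.015,[-0.075,-0.112,-0.002],0],[0.015,[-0.1,-0.15,-0.002],0],[0.015,[-0.125,-0.188,-0.002],0],[0.015,[-0.15,-0.226,-0.002],0],[0.015,[-0.168,-0.255,-0.002],0],[0.015,[-0.176,-0.266,-0.002],0]])

```text
time: 13.13
position: [597.7, -206.3, 153.0]
ee_rot: [0.184, 0.983, 0.001, 0.002]
force: [0.2, 0.2, -1.3]
finger_gap: 29.9
```

Call:
apply_moves(increments=[[0.015,[0,0,0],0],[0.015,[0,0,0],0],[0.015,[0,0,0],0]])

```text
time: 13.38
position: [596.5, -205.0, 151.0]
ee_rot: [0.184, 0.983, 0.002, -0.0]
force: [0.1, -0.3, -1.7]
finger_gap: 29.4
```

```bash
python3 go.py 598.9 -201.6 105; python3 - <<'E'
from look import *
o,i=look("w11",[("sheet_centre",150),("knob_grip",88)])
P=o["position"]
print("tip px",proj("wrist",(598,-201.2,92),i),"bore top px",proj("wrist",P+[-.9,.4,37-0],i))
shot("side","side11");print(bot.spot_point("sheet_centre","side")[:1],proj("side",(598,-201.2,P[2]+17.5)))
print("top"); shot("top","top11");print(bot.spot_point("sheet_centre","top")[:1],proj("top",(598,-201.2,P[2]+17.5)))
E
```

```text
shift m [-0.001   0.0039  0.046 ] pos [ 596.5 -205.   151. ] yaw x 158.83 tilt [0.01 0.19] F [ 0.1 -0.3 -1.7] M [0.05 0.   0.02] q7 1.647 gap 29.4 t 13.3833
[ 596.5 -205.   151. ] 1.64743794695292
sheet_centre [241.6, 256.6] 0.75 [ 602.9 -208.   150. ]
tip px (np.float64(205.14364251092016), np.float64(262.0960990744952)) bore top px (np.float64(256.7142234122557), np.float64(257.64009340058783))
[{'position': [142.2, 224.9], 'confidence': 0.88}] (np.float64(141.01318933978234), np.float64(226.11789742368816))
top
[{'position': [140.6, 340.6], 'confidence': 0.66}] (np.float64(140.29688490456812), np.float64(337.97383499871955))
```

Call:
apply_moves(increments=[[0.015,[-0.001,0.004,0.015],0],[0.015,[-0.001,0.004,0.03],0],[0.015,[-0.001,0.004,0.042],0],[0.015,[-0.001,0.004,0.046],0],[0.015,[-0.001,0.004,0.046],0],[0.015,[-0.001,0.004,0.046],0]])

```text
time: 14.23
position: [600.6, -201.9, 107.5]
ee_rot: [0.183, 0.983, 0.001, 0.002]
force: [0.1, -0.5, -0.7]
finger_gap: 29.5
```

```bash
python3 go.py 598.9 -201.6 87
```

```text
shift m [ 0.0018 -0.0004  0.0205] pos [ 600.6 -201.9  107.5] yaw x 158.9 tilt [0.24 0.1 ] F [ 0.1 -0.5 -0.7] M [-0.   -0.01 -0.01] q7 1.66 gap 29.5 t 14.2333
```

Call:
apply_moves(increments=[[0.015,[0.002,0,0.002],0],[0.015,[0.002,0,0.006],0],[0.015,[0.002,0,0.011],0],[0.015,[0.002,0,0.016],0],[0.015,[0.002,0,0.02],0],[0.015,[0.002,0,0.02],0]])

```text
time: 14.73
position: [598.1, -200.8, 86.2]
ee_rot: [0.183, 0.983, 0.001, 0.001]
force: [-0.9, 0.1, -0.4]
finger_gap: 29.4
```

```bash
python3 go.py 598.9 -201.6 69
```

```text
shift m [-0.001  -0.0005  0.0172] pos [ 598.1 -200.8   86.2] yaw x 158.9 tilt [0.13 0.13] F [-0.9  0.1 -0.4] M [-0.01  0.02 -0.04] q7 1.668 gap 29.4 t 14.7333
```

Call:
apply_moves(increments=[[0.015,[-0.001,0,0.004],0],[0.015,[-0.001,0,0.008],0],[0.015,[-0.001,0,0.012],0],[0.015,[-0.001,0,0.015],0],[0.015,[-0.001,0,0.016],0],[0.015,[-0.001,0,0.016],0]])

```text
time: 15.23
position: [599.5, -201.8, 70.1]
ee_rot: [0.183, 0.983, 0.001, 0.002]
force: [2.9, -2.7, -3.0]
finger_gap: 29.3
```

```bash
python3 go.py 598.9 -201.6 68
```

```text
shift m [ 0.0007 -0.      0.0021] pos [ 599.5 -201.8   70.1] yaw x 158.89 tilt [0.19 0.07] F [ 2.9 -2.7 -3. ] M [-0.6  -0.67  0.01] q7 1.675 gap 29.3 t 15.2333
```

Call:
apply_moves(increments=[[0.015,[-0.0013,-0.0006,0],0],[0.015,[-0.0013,-0.0006,0.001],0],[0.015,[-0.0013,-0.0006,0.002],0],[0.015,[-0.0013,-0.0006,0.003],0],[0.015,[-0.0013,-0.0006,0.003],0]])

```text
time: 15.65
position: [600.1, -202.4, 68.3]
ee_rot: [0.183, 0.983, 0.001, 0.001]
force: [-3.7, 0.6, 6.8]
finger_gap: 29.3
```

```bash
python3 go.py 598.9 -201.6 68
```

```text
shift m [0.0015 0.0003 0.0003] pos [ 600.1 -202.4   68.3] yaw x 158.89 tilt [0.15 0.14] F [-3.7  0.6  6.8] M [0.27 0.7  0.01] q7 1.677 gap 29.3 t 15.65
```

Call:
apply_moves(increments=[[0.04,[0.0005,0,0],0],[0.06,[0.0005,0,0],0],[0.07,[0,0,0],0],[0.07,[0,0,0],0],[0.07,[0,0,0],0],[0.07,[0,0,0],0]])

```text
time: 16.15
position: [600.0, -202.3, 68.0]
ee_rot: [0.183, 0.983, 0.001, 0.001]
force: [-1.4, 0.2, 0.1]
finger_gap: 67.7
```

Call:
apply_moves(increments=[[0.0919,[0,0,-0.03],0],[0.0919,[0,0,-0.06],0],[0.0919,[0,0,-0.09],0],[0.0919,[0,0,-0.12],0],[0.0919,[0,0,-0.15],0],[0.0919,[0,0,-0.18],0],[0.0919,[0,0,-0.2],0],[0.0919,[0,0,-0.2],0]])

```text
time: 16.82
position: [601.9, -203.9, 273.3]
ee_rot: [0.183, 0.983, 0.001, 0.005]
force: [0.6, 0.1, 1.2]
finger_gap: 91.7
```

```bash
python3 - <<'E'
from look import *
from fit import circ
o,i=look("w12",[("sheet_centre",85.5),("knob_grip",88),("knob",60)])
im=cv2.imread("pics/w12.png").astype(float);rt=im[...,1]/(im[...,2]+1);m=(rt>1.3).astype(np.uint8)
c=max(cv2.findContours(m,0,1)[0],key=cv2.contourArea)[:,0]
for z in (75,72):
  Q=np.array([atz("wrist",(p[1],p[0]),z,i)[:2] for p in c]);print(cv2.boundingRect(c),circ(Q))
for c in("side","top"):
  shot(c,c+"12")
  for d in bot.spot_point("sheet_centre",c)[:1]:print(c,d,atz(c,d["position"],85.5),proj(c,(598.5,-201.5,85.5)))
E
python3 go.py 456.8 167.8 250
```

```text
[ 601.9 -203.9  273.3] 1.605277303613173
sheet_centre [171.6, 257.1] 0.98 [ 600.2 -202.8   85.5]
knob_grip [30.8, 176.0] 0.68 [ 424.9 -228.6   88. ]
knob_grip [38.1, 184.1] 0.4 [ 434.5 -223.4   88. ]
knob [35.9, 183.3] 0.62 [ 424.6 -226.8   60. ]
(185, 93, 145, 144) (array([ 598.8, -202. ]), np.float64(89.47966959930413), np.float64(0.3692655104974847))
(185, 93, 145, 144) (array([ 599.3, -202.2]), np.float64(90.18441469526883), np.float64(0.3721738589425314))
side {'position': [162.7, 227.4], 'confidence': 0.59} [ 600.2 -210.7   85.5] (np.float64(163.54187448234947), np.float64(227.1426428816117))
top {'position': [149.3, 332.9], 'confidence': 0.8} [ 591.2 -207.4   85.5] (np.float64(146.86370636631793), np.float64(330.92759988476087))
shift m [0.2661 0.2943 0.0178] pos [ 599.1 -202.6  266.7] yaw x 158.89 tilt [0.   0.17] F [ 0.4 -0.6 -0.4] M [-0.    0.    0.01] q7 1.606 gap 92.0 t 17.2167
```

Call:
apply_moves(increments=[[0.0919,[0.033,0.037,0.003],0],[0.0919,[0.066,0.073,0.005],0],[0.0919,[0.1,0.11,0.008],0],[0.0919,[0.133,0.147,0.01],0],[0.0919,[0.166,0.184,0.012],0],[0.0919,[0.2,0.22,0.015],0],[0.0919,[0.233,0.257,0.017],0],[0.0919,[0.266,0.294,0.018],0]])

```text
time: 17.88
position: [478.2, 109.2, 251.4]
ee_rot: [0.183, 0.983, 0.001, -0.001]
force: [1.7, 1.4, 1.1]
finger_gap: 91.9
```

Call:
apply_moves(increments=[[0.0919,[0,0,0.03],0],[0.0919,[0,0,0.03],0],[0.0919,[0,0,0.03],0]])

```text
time: 18.13
position: [477.2, 108.5, 220.4]
ee_rot: [0.183, 0.983, 0.0, -0.002]
force: [0.3, 0.1, 0.5]
finger_gap: 91.8
```

```bash
python3 - <<'E'
from look import *
o,i=look("w13",[("tray_centre",32.5),("shiitake_1",5)])
im=cv2.imread("pics/w13.png");g=cv2.GaussianBlur(cv2.cvtColor(im,6),(3,3),0)
# hough for rim and bore
p=proj("wrist",(456.8,167.8,31),i);q=proj("wrist",(456.8,167.8,65),i);print(p,q)
T=np.array(i["T"]);f=309.3/(T[2,3]-31);f2=309.3/(T[2,3]-65)
for r0,ctr in((90*f,p),(18*f2,q),(22*f2,q)):
  h=cv2.HoughCircles(g,cv2.HOUGH_GRADIENT,1,3,param1=80,param2=12,minRadius=int(r0*.9),maxRadius=int(r0*1.1)+1)
  if h is not None:
    k=[x for x in h[0] if np.hypot(x[0]-ctr[1],x[1]-ctr[0])<14][:4]; print(r0,[(x,atz("wrist",(x[1],x[0]),31 if r0>50 else 65,i)[:2]) for x in k])
E
python3 go.py 456.8 167.8 80
```

```text
[477.2 108.5 220.4] 0.9518099941133418
tray_centre [146.4, 298.9] 0.56 [462.4 167.1  32.5]
tray_centre [227.6, 447.5] 0.48 [627.8 310.3  32.5]
shiitake_1 [210.0, 173.4] 0.87 [485.9 -16.5   5. ]
shiitake_1 [131.2, 254.6] 0.81 [428.1 123.5   5. ]
shiitake_1 [117.2, 330.1] 0.71 [446.  217.8   5. ]
(np.float64(141.65345564735478), np.float64(297.7232774458024)) (np.float64(144.34897109605433), np.float64(301.65041365996126))
74.64242524786681 [(array([295.5, 143.5,  72.4], dtype=float32), array([457.9, 164.6])), (array([299.5, 138.5,  69.2], dtype=float32), array([454.1, 171. ])), (array([299.5, 143.5,  73.9], dtype=float32), array([459.6, 169.1])), (array([299.5, 146.5,  76.7], dtype=float32), array([463. , 167.9]))]
16.42601093107954 [(array([299.5, 148.5,  17.2], dtype=float32), array([460.2, 164.2])), (array([293.5, 142.5,  16. ], dtype=float32), array([451.7, 160.2])), (array([297.5, 144.5,  14.7], dtype=float32), array([455.3, 163.5]))]
20.07623558243055 [(array([299.5, 146.5,  21.3], dtype=float32), array([458.2, 164.9])), (array([303.5, 150.5,  22.4], dtype=float32), array([463.8, 167.5])), (array([300.5, 149.5,  20.2], dtype=float32), array([461.6, 164.8])), (array([303.5, 147.5,  19.1], dtype=float32), array([460.7, 168.6]))]
shift m [0.0429 0.0473 0.1424] pos [479.4 107.8 222.3] yaw x 158.7 tilt [0.05 0.15] F [ 0.  -0.3 -0.5] M [-0.01  0.03  0.06] q7 0.952 gap 92.3 t 18.2833
```

Call:
apply_moves(increments=[[0.0919,[0.02,0.022,0.03],0],[0.0919,[0.042,0.047,0.06],0],[0.0919,[0.042,0.047,0.09],0],[0.0919,[0.042,0.047,0.11],0],[0.0919,[0.042,0.047,0.11],0],[0.0919,[0.042,0.047,0.11],0]])

```text
time: 18.78
position: [458.2, 166.0, 112.7]
ee_rot: [0.186, 0.983, 0.001, -0.0]
force: [1.2, 0.2, 0.2]
finger_gap: 92.2
```

```bash
cat > rim.py <<'E'
from look import *
from scipy.optimize import minimize
# fit circle (x,y) with known radii/heights by maximizing mean normal gradient along projected circles
def fitrings(fn,i,rings,x0,span=12,mask=None):
    im=cv2.imread(f"pics/{fn}.png");g=cv2.GaussianBlur(cv2.cvtColor(im,6),(0,0),1.2).astype(np.float32)
    gx=cv2.Sobel(g,5,1,0);gy=cv2.Sobel(g,5,0,1);a=np.linspace(0,2*np.pi,180,endpoint=False);res=[]
    def sc(x,y):
        t=0
        for r,z in rings:
            P=np.array([proj("wrist",(x+r*np.cos(b),y+r*np.sin(b),z),i) for b in a]);C=np.array(proj("wrist",(x,y,z),i))
            n=(P-C)/np.linalg.norm(P-C,axis=1)[:,None];ok=(P[:,0]>1)&(P[:,0]<215)&(P[:,1]>1)&(P[:,1]<510)
            u=P[ok].astype(np.float32);v=cv2.remap(gy,u[:,1],u[:,0],1)[:,0]*n[ok,0]+cv2.remap(gx,u[:,1],u[:,0],1)[:,0]*n[ok,1]
            t+=np.tanh(np.abs(v)/60).mean()
        return t
    for st in(3,1):
        gr=[(sc(x0[0]+dx,x0[1]+dy),dx,dy) for dx in np.arange(-span,span+.1,st) for dy in np.arange(-span,span+.1,st)]
        s,dx,dy=max(gr);x0=(x0[0]+dx,x0[1]+dy);span=3
    return x0,round(float(s),3)
E
python3 - <<'E'
from rim import *
o,i=look("w14",[("tray_centre",32.5)])
for R_ in([(90,31)],[(22,65)],[(18,65)],[(90,31),(22,65),(18,65)]): print(R_,fitrings("w14",i,R_,(458,167)))
# sanity on the sheet: known method
j=dict(np.load("pics/w12.npz"));print("sheet",fitrings("w12",j,[(92,75)],(599,-202)),fitrings("w12",j,[(15,105)],(599,-202)))
print("knobdisc",fitrings("w12",j,[(25,66)],(423,-228)))
E
python3 go.py 458 167 28
```

```text
[458.2 166.  112.7] 0.8426457090469136
tray_centre [196.5, 259.9] 0.77 [457.6 168.8  32.5]
[(90, 31)] ((np.float64(465.0), np.float64(164.0)), 0.957)
[(22, 65)] ((np.float64(464.0), np.float64(162.0)), 0.66)
[(18, 65)] ((np.float64(461.0), np.float64(166.0)), 0.801)
[(90, 31), (22, 65), (18, 65)] ((np.float64(462.0), np.float64(166.0)), 2.063)
sheet ((np.float64(600.0), np.float64(-202.0)), 0.815) ((np.float64(596.0), np.float64(-201.0)), 0.481)
knobdisc ((np.float64(424.0), np.float64(-227.0)), 0.876)
shift m [ 0.0016 -0.0006  0.0862] pos [459.3 166.7 114.2] yaw x 158.58 tilt [0.21 0.21] F [ 0.3 -0.5  0.6] M [-0.04 -0.02  0.02] q7 0.843 gap 91.7 t 18.8833
```

Call:
apply_moves(increments=[[0.085,[0,0,0.025],0],[0.08,[0,0,0.05],0],[0.075,[0,0,0.07],0],[0.07,[0,0,0.08],0],[0.065,[0,0,0.085],0],[0.06,[0,0,0.085],0]])

```text
time: 19.38
position: [460.3, 166.9, 29.5]
ee_rot: [0.186, 0.983, 0.002, 0.002]
force: [0.7, 0.2, -0.5]
finger_gap: 60.4
```

```bash
python3 go.py 460 167 28;  python3 - <<'E'
from rim import *
o,i=look("w15",[("tray_centre",32.5)])
for R_ in([(22,65)],[(18,65)],[(18,65),(22,65)]): print(R_,fitrings("w15",i,R_,(459,167),9))
E
```

```text
shift m [0.0003 0.     0.0015] pos [460.3 166.9  29.5] yaw x 158.54 tilt [0.24 0.21] F [ 0.7  0.2 -0.5] M [-0.01  0.06 -0.01] q7 0.874 gap 60.4 t 19.3833
[460.3 166.9  29.5] 0.8736627828169933
tray_centre [237.4, 257.3] 0.59 [462.5 165.9  32.5]Traceback (most recent call last):
  File "<stdin>", line 3, in <module>
  File "rim.py", line 16, in fitrings
    gr=[(sc(x0[0]+dx,x0[1]+dy),dx,dy) for dx in np.arange(-span,span+.1,st) for dy in np.arange(-span,span+.1,st)]
         ~~^^^^^^^^^^^^^^^^^^^
  File "rim.py", line 12, in sc
    u=P[ok].astype(np.float32);v=cv2.remap(gy,u[:,1],u[:,0],1)[:,0]*n[ok,0]+cv2.remap(gx,u[:,1],u[:,0],1)[:,0]*n[ok,1]
                                 ~~~~~~~~~^^^^^^^^^^^^^^^^^^^^
cv2.error: OpenCV(4.12.0) /io/opencv/modules/imgproc/src/imgwarp.cpp:1703: error: (-215:Assertion failed) !_map1.empty() in function 'remap'
```

```bash
sed -i 's/P\[:,0\]<215/P[:,0]<LIM/; s/^from scipy.*/LIM=215/' rim.py; python3 - <<'E'
import rim; from rim import *
rim.LIM=300
i=dict(np.load("pics/w15.npz"))
for R_ in([(22,65)],[(18,65)],[(18,65),(22,65)]): print(R_,fitrings("w15",i,R_,(459,167),9))
rim.LIM=226
i=dict(np.load("pics/w14.npz"))
for R_ in([(22,65)],[(18,65)],[(18,65),(22,65)],[(90,31)],[(88,31)]): print(14,R_,fitrings("w14",i,R_,(459,167),9))
i=dict(np.load("pics/w2.npz"))
for R_ in([(18,65)],[(22,65)],[(90,31)],[(88,31)],[(90,25)]): print(2,R_,fitrings("w2",i,R_,(459,167),9))
i=dict(np.load("pics/w4.npz"))
for R_ in([(90,72)],[(9,72)],[(25,66)]): print(4,R_,fitrings("w4",i,R_,(424,-227) if R_[0][0]==25 else(599,-202),9))
im=cv2.imread("pics/w15.png");cv2.imwrite("pics/c15.png",im[150:330,130:390])
E
```

```text
[(22, 65)] ((np.float64(465.0), np.float64(167.0)), 0.449)
[(18, 65)] ((np.float64(460.0), np.float64(166.0)), 0.679)
[(18, 65), (22, 65)] ((np.float64(461.0), np.float64(166.0)), 0.993)
14 [(22, 65)] ((np.float64(466.0), np.float64(167.0)), 0.573)
14 [(18, 65)] ((np.float64(461.0), np.float64(166.0)), 0.749)
14 [(18, 65), (22, 65)] ((np.float64(462.0), np.float64(166.0)), 1.094)
14 [(90, 31)] ((np.float64(465.0), np.float64(164.0)), 0.928)
14 [(88, 31)] ((np.float64(463.0), np.float64(164.0)), 0.967)
2 [(18, 65)] ((np.float64(452.0), np.float64(171.0)), 0.859)
2 [(22, 65)] ((np.float64(457.0), np.float64(174.0)), 0.67)
2 [(90, 31)] ((np.float64(461.0), np.float64(166.0)), 0.916)
2 [(88, 31)] ((np.float64(461.0), np.float64(166.0)), 0.981)
2 [(90, 25)] ((np.float64(462.0), np.float64(166.0)), 0.971)
4 [(90, 72)] ((np.float64(602.0), np.float64(-204.0)), 0.91)
4 [(9, 72)] ((np.float64(603.0), np.float64(-204.0)), 0.825)
4 [(25, 66)] ((np.float64(424.0), np.float64(-227.0)), 0.879)
```

Call:
apply_moves(increments=[[0.03,[0,0,0.001],0],[0.03,[0,0,0.001],0],[0.03,[0,0,0.001],0],[0.03,[0,0,0.001],0],[0.03,[0,0,0.001],0]])

```text
time: 19.9
position: [461.4, 167.4, 30.2]
ee_rot: [0.186, 0.983, 0.003, 0.003]
force: [-0.9, -1.4, 6.2]
finger_gap: 43.4
```

Call:
apply_moves(increments=[[0.03,[0,0,0],0],[0.03,[0,0,-0.02],0],[0.03,[0,0,-0.045],0],[0.03,[0,0,-0.07],0],[0.03,[0,0,-0.1],0],[0.03,[0,0,-0.13],0],[0.03,[0,0,-0.13],0],[0.03,[0,0,-0.13],0]])

```text
time: 20.57
position: [461.1, 167.2, 161.2]
ee_rot: [0.186, 0.983, 0.004, 0.004]
force: [0.1, 0.5, -3.3]
finger_gap: 43.5
```

```bash
python3 - <<'E'
import rim; from rim import *
o,i=look("w16",[("tray_centre",o0:=165)]);P=o["position"];Rt=R.from_quat(o["ee_rot"]).as_matrix()
f=P[2]-28.7; rim.LIM=226
for r,z in((90,31),(88,31)):
  s,e=fitrings("w16",i,[(r,z+f)],(P[0],P[1]),9);print(s,e,(Rt.T@(np.r_[s,0]-P))[:2])
rim.LIM=300
s,e=fitrings("w16",i,[(18,65+f)],(P[0],P[1]),9);print("bore",s,e,(Rt.T@(np.r_[s,0]-P))[:2])
E
python3 go.py 599 -202 170
```

```text
[461.1 167.2 161.2] 0.8297269913772216
tray_centre [235.5, 255.3] 0.73 [461.4 165.7 165. ]
(np.float64(466.0563275564011), np.float64(165.18952280194694)) 0.903 [-4.4 -1.6]
(np.float64(460.0563275564011), np.float64(167.18952280194694)) 0.97 [ 2.  -1.9]
bore (np.float64(459.0563275564011), np.float64(167.18952280194694)) 0.653 [ 2.9 -2.3]
shift m [-0.2647 -0.2918 -0.0119] pos [459.3 166.4 158.9] yaw x 158.57 tilt [0.27 0.23] F [-0.4 -0.7 -3.1] M [-0.03  0.04  0.03] q7 0.83 gap 43.6 t 20.6667
```

```bash
python3 - <<'E'
import rim; from rim import *
o,i=look("w17",[("tray_centre",161)]);P=o["position"];Rt=R.from_quat(o["ee_rot"]).as_matrix()
f=P[2]-30.2
for lim,r,z in((226,90,31),(226,88,31),(226,89,28),(300,18,65)):
  rim.LIM=lim; s,e=fitrings("w17",i,[(r,z+f)],(P[0],P[1]),9);print(r,s,e,(Rt.T@(np.r_[s,0]-P))[:2])
print(P,f)
E
python3 go.py 599 -202 180
```

```text
[459.3 166.4 158.9] 0.8298083218687048
tray_centre [229.8, 258.9] 0.68 [457.6 168.1 161. ]
90 (np.float64(463.3222575375126), np.float64(164.38793608433267)) 0.914 [-4.  -1.3]
88 (np.float64(460.3222575375126), np.float64(164.38793608433267)) 0.928 [-1.2 -2.4]
89 (np.float64(459.3222575375126), np.float64(166.38793608433267)) 0.959 [ 0.5 -0.9]
18 (np.float64(458.3222575375126), np.float64(166.38793608433267)) 0.701 [ 1.4 -1.2]
[459.3 166.4 158.9] 128.71517645680103
shift m [-0.2648 -0.2915 -0.0223] pos [459.2 166.2 158.4] yaw x 158.56 tilt [0.21 0.19] F [-0.3 -0.6 -3.6] M [-0.   -0.01 -0.02] q7 0.83 gap 43.7 t 20.7667
```

Call:
apply_moves(increments=[[0.03,[-0.015,-0.017,-0.01],0],[0.03,[-0.035,-0.04,-0.015],0],[0.03,[-0.06,-0.068,-0.015],0],[0.03,[-0.09,-0.1,-0.015],0],[0.03,[-0.12,-0.133,-0.015],0],[0.03,[-0.15,-0.167,-0.015],0],[0.03,[-0.18,-0.2,-0.015],0],[0.03,[-0.21,-0.233,-0.015],0]])

```text
time: 21.43
position: [563.7, -115.6, 171.2]
ee_rot: [0.186, 0.983, 0.002, 0.0]
force: [1.0, 0.6, -2.3]
finger_gap: 43.5
```

```bash
python3 go.py 599 -202 165
```

```text
shift m [-0.0644 -0.0676  0.0059] pos [ 563.7 -115.6  171.2] yaw x 158.57 tilt [0.04 0.2 ] F [ 1.   0.6 -2.3] M [ 0.01 -0.1  -0.05] q7 1.467 gap 43.5 t 21.4333
```

Call:
apply_moves(increments=[[0.03,[-0.02,-0.021,0.003],0],[0.03,[-0.04,-0.042,0.006],0],[0.03,[-0.056,-0.059,0.01],0],[0.03,[-0.064,-0.067,0.015],0],[0.03,[-0.064,-0.067,0.018],0],[0.03,[-0.064,-0.067,0.02],0],[0.03,[-0.064,-0.067,0.02],0],[0.03,[-0.064,-0.067,0.02],0]])

```text
time: 22.1
position: [598.6, -198.8, 150.6]
ee_rot: [0.185, 0.983, 0.002, -0.001]
force: [-0.3, 0.2, -3.1]
finger_gap: 44.0
```

```bash
python3 go.py 599 -202 137
```

```text
shift m [-0.0016 -0.0029  0.0135] pos [ 598.6 -198.8  150.6] yaw x 158.72 tilt [-0.01  0.29] F [-0.3  0.2 -3.1] M [-0.03 -0.02 -0.01] q7 1.621 gap 44.0 t 22.1
```

Call:
apply_moves(increments=[[0.03,[-0.001,-0.003,0.003],0],[0.03,[-0.001,-0.003,0.007],0],[0.03,[-0.001,-0.003,0.011],0],[0.03,[-0.001,-0.003,0.011],0],[0.03,[-0.001,-0.003,0.011],0]])

```text
time: 22.52
position: [598.2, -201.6, 139.2]
ee_rot: [0.185, 0.983, 0.002, -0.001]
force: [-0.7, 0.4, -3.0]
finger_gap: 43.6
```

```bash
python3 go.py 599 -202 125
```

```text
shift m [-0.001  -0.0002  0.0142] pos [ 598.2 -201.6  139.2] yaw x 158.73 tilt [-0.05  0.3 ] F [-0.7  0.4 -3. ] M [ 0.04  0.01 -0.  ] q7 1.63 gap 43.6 t 22.5167
```

Call:
apply_moves(increments=[[0.03,[-0.001,0,0.003],0],[0.03,[-0.001,0,0.006],0],[0.03,[-0.001,0,0.009],0],[0.03,[-0.001,0,0.012],0],[0.03,[-0.001,0,0.014],0],[0.03,[-0.001,0,0.014],0]])

```text
time: 23.02
position: [598.7, -201.8, 124.5]
ee_rot: [0.185, 0.983, 0.003, -0.001]
force: [-1.0, -0.2, -2.1]
finger_gap: 43.6
```

```bash
python3 go.py 599 -202 107
```

```text
shift m [-0.0004 -0.0001  0.0175] pos [ 598.7 -201.8  124.5] yaw x 158.72 tilt [-0.11  0.31] F [-1.  -0.2 -2.1] M [-0.03  0.03  0.04] q7 1.635 gap 43.6 t 23.0167
```

Feet at ~94 mm, i.e. over the collar, without contact. Continue down.

Call:
apply_moves(increments=[[0.03,[0,0,0.004],0],[0.03,[0,0,0.008],0],[0.03,[0,0,0.012],0],[0.03,[0,0,0.015],0],[0.03,[0,0,0.017],0],[0.03,[0,0,0.017],0]])

```text
time: 23.52
position: [598.3, -201.6, 106.8]
ee_rot: [0.185, 0.983, 0.003, -0.002]
force: [-0.5, -0.4, -2.9]
finger_gap: 43.4
```

```bash
python3 go.py 599 -202 105
```

```text
shift m [-0.0008 -0.0001  0.0018] pos [ 598.3 -201.6  106.8] yaw x 158.73 tilt [-0.16  0.33] F [-0.5 -0.4 -2.9] M [0.02 0.05 0.  ] q7 1.642 gap 43.4 t 23.5167
```

Call:
apply_moves(increments=[[0.03,[-0.0005,0,0.001],0],[0.03,[-0.0005,0,0.002],0],[0.03,[-0.0005,0,0.003],0],[0.03,[-0.0005,0,0.003],0]])

```text
time: 23.85
position: [599.0, -201.9, 105.3]
ee_rot: [0.185, 0.983, 0.003, -0.002]
force: [-2.8, 2.0, 6.8]
finger_gap: 43.6
```

```bash
python3 go.py 599 -202 105
```

```text
shift m [-0.     -0.0001  0.0003] pos [ 599.  -201.9  105.3] yaw x 158.72 tilt [-0.12  0.34] F [-2.8  2.   6.8] M [ 0.22  0.78 -0.  ] q7 1.643 gap 43.6 t 23.85
```

Call:
apply_moves(increments=[[0.05,[0,0,0],0],[0.06,[0,0,0],0],[0.066,[0,0,0],0],[0.066,[0,0,0],0],[0.066,[0,0,0],0],[0.066,[0,0,0],0]])

```text
time: 24.35
position: [599.0, -201.9, 105.2]
ee_rot: [0.185, 0.983, 0.003, -0.002]
force: [-0.1, 0.3, -1.1]
finger_gap: 65.9
```

Call:
apply_moves(increments=[[0.066,[0,0,-0.02],0],[0.066,[0,0,-0.05],0],[0.066,[0,0,-0.08],0],[0.066,[0.03,0.01,-0.11],0],[0.066,[0.06,0.02,-0.14],0],[0.066,[0.09,0.03,-0.15],0],[0.066,[0.12,0.04,-0.16],0],[0.066,[0.12,0.04,-0.16],0]])

```text
time: 25.02
position: [499.8, -118.5, 268.3]
ee_rot: [0.183, 0.983, 0.004, -0.001]
force: [0.6, -0.2, -0.6]
finger_gap: 66.0
```

Call:
apply_moves(increments=[[0.066,[0,0,0],0],[0.066,[0,0,0],0]])

```text
time: 25.18
position: [500.0, -118.3, 268.9]
ee_rot: [0.182, 0.983, 0.004, 0.0]
force: [-0.0, -0.8, 0.2]
finger_gap: 66.2
```

```bash
python3 - <<'E'
import rim; from rim import *
o,i=look("w18",[("knob_grip",88),("knob",60),("tray_centre",107.5)])
rim.LIM=226
for r,z in((25,66),(24,66)): print(fitrings("w18",i,[(r,z)],(422,-228),9))
for c in("top","side"):
  im=shot(c,c+"18");
  for n,z in(("tray_centre",107.5),("knob_grip",88)):
    for d in bot.spot_point(n,c)[:1]:print(c,n,d,atz(c,d["position"],z))
  print(proj(c,(598.5,-201.8,107.5)))
im=cv2.imread("pics/w18.png"); t=cv2.imread("pics/top18.png");s=cv2.imread("pics/side18.png")
k=proj("wrist",(422,-228,88),i);print("knob px",k); r,c=int(k[0]),int(k[1]);r0=max(r-55,0);c0=max(c-55,0);print(r0,c0)
C=np.hstack([cv2.resize(im[r0:r0+110,c0:c0+110],(400,400),interpolation=2),cv2.resize(s[100:210,170:280],(400,400),interpolation=2)])
cv2.imwrite("pics/c18.png",C)
E
python3 go.py 421 -228 150
```

```text
[ 500.  -118.3  268.9] 1.4384398914342695
knob_grip [149.6, 146.5] 0.74 [ 424.7 -226.5   88. ]
knob [146.1, 155.9] 0.98 [ 424.4 -223.8   60. ]
tray_centre [275.7, 223.4] 0.7 [ 599.  -199.8  107.5]
((np.float64(423.0), np.float64(-226.0)), 0.877)
((np.float64(423.0), np.float64(-226.0)), 0.841)
top tray_centre {'position': [143.5, 333.6], 'confidence': 0.66} [ 603.6 -204.2  107.5]
top knob_grip {'position': [143.2, 332.3], 'confidence': 0.24} [ 609.1 -205.1   88. ]
(np.float64(145.1816094475849), np.float64(332.81569054272927))
side tray_centre {'position': [163.4, 227.9], 'confidence': 0.88} [ 577.3 -140.6  107.5]
side knob_grip {'position': [162.2, 278.8], 'confidence': 0.46} [ 418. -237.   88.]
(np.float64(157.62440486238225), np.float64(226.8686904274258))
knob px (np.float64(147.90805850943505), np.float64(144.32916699367402))
92 89
shift m [ 0.0339 -0.1313  0.1171] pos [ 499.9 -118.7  268. ] yaw x 158.92 tilt [-0.01  0.48] F [ 0.  -0.1 -0.1] M [-0.02 -0.01  0.01] q7 1.438 gap 66.1 t 25.6833
```

View pics/c18.png

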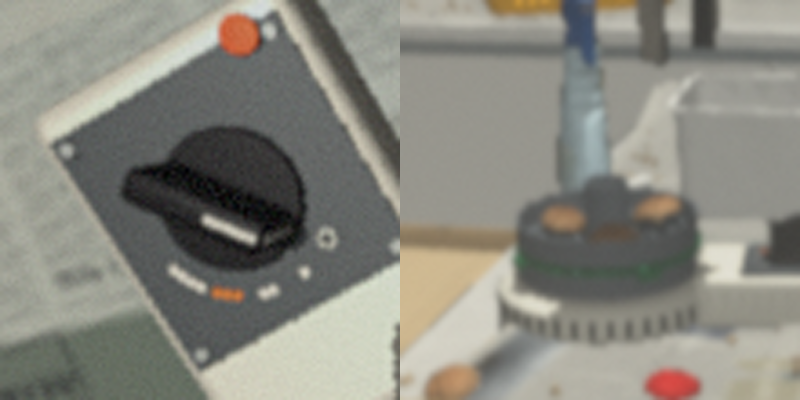

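```bash
python3 - <<'E'
from h import *
print("t0 tray pred",proj("side",(460.5,166.3,32.5)),"detected 231.3,238.3")
E
```

```text
t0 tray pred (np.float64(225.49939930506488), np.float64(239.17671724880472)) detected 231.3,238.3
```

```bash
python3 - <<'E'
from fit import *
np.set_printoptions(precision=1,suppress=True)
i=dict(np.load("pics/w18.npz"))
f=lambda x,y,z:atz("wrist",(92+y/3.636,89+x/3.636),z,i)[:2]
M=[(327,238),(304,272),(268,292),(228,295),(187,278)]
for z in(56,60):
  Q=np.array([f(*m,z) for m in M]);c,r,e=circ(Q);print(z,c,r,e)
  for C in(c,f(235,199,66),(421,-228),(423,-226)):
    d=Q-C;print(C,"ang",np.degrees(np.unwrap(np.arctan2(d[:,1],d[:,0]))),np.hypot(*d.T))
print("disc",f(235,199,66))
print("white line",f(203,217,102),f(257,243,102)); d=f(257,243,102)-f(203,217,102);print(np.degrees(np.arctan2(d[1],d[0])))
for a,b in(((125,195),(255,245)),((135,165),(300,213))):
  d=f(*b,102)-f(*a,102);print(np.degrees(np.arctan2(d[1],d[0])),np.hypot(*d))
E
cat > /dev/null
```

```text
56 [ 424.7 -228.3] 33.58698305551829 0.10795029033218384
[ 424.7 -228.3] ang [ 46.2  20.4  -5.8 -30.4 -56.6] [33.7 33.5 33.5 33.8 33.5]
[ 424.2 -224.8] ang [ 41.2  14.3 -11.5 -34.8 -59.1] [31.6 32.8 34.4 36.1 36.7]
(421, -228) ang [ 41.7  18.   -5.6 -27.9 -52. ] [36.1 36.8 37.2 37.2 35.8]
(423, -226) ang [ 41.4  15.8  -9.1 -32.1 -56.4] [33.3 34.3 35.4 36.4 36.3]
60 [ 424.7 -226.9] 33.24795131398117 0.10686062488345272
[ 424.7 -226.9] ang [ 46.2  20.4  -5.8 -30.4 -56.6] [33.3 33.1 33.1 33.5 33.1]
[ 424.2 -224.8] ang [ 42.9  16.5  -9.3 -33.  -57.8] [32.2 32.9 33.9 35.  35.2]
(421, -228) ang [ 43.2  19.9  -3.5 -25.9 -50.4] [36.7 37.  36.8 36.3 34.5]
(423, -226) ang [ 43.   17.9  -7.  -30.2 -55.1] [33.9 34.5 35.  35.4 34.9]
disc [ 424.2 -224.8]
white line [ 426.4 -224.2] [ 439.7 -212.1]
42.20228864348347
47.16302740391889 41.65789843355902
52.43112356893743 51.45080134688821
```

Call:
apply_moves(increments=[[0.05,[0.004,-0.016,0.012],0.125],[0.05,[0.008,-0.032,0.025],0.25],[0.05,[0.012,-0.048,0.037],0.375],[0.05,[0.016,-0.064,0.049],0.5],[0.05,[0.02,-0.08,0.061],0.625],[0.05,[0.024,-0.097,0.073],0.75],[0.05,[0.028,-0.113,0.086],0.875],[0.05,[0.0315,-0.129,0.098],1.0]])

```text
time: 26.35
position: [423.5, -227.5, 168.5]
ee_rot: [0.634, 0.773, 0.003, -0.003]
force: [0.1, 0.2, 0.3]
finger_gap: 49.9
```

Call:
apply_moves(increments=[[0.05,[0,0,0],0.125],[0.05,[0,0,0],0.25],[0.05,[0,0,0],0.375],[0.05,[0,0,0],0.5],[0.05,[0,0,0],0.625],[0.05,[0,0,0],0.75],[0.05,[0,0,0],0.875],[0.05,[0,0,0],0.95]])

```text
time: 27.02
position: [423.6, -227.6, 168.5]
ee_rot: [0.919, 0.395, 0.002, -0.004]
force: [0.0, 1.3, -0.0]
finger_gap: 49.7
```

```bash
python3 - <<'E'
import rim; from rim import *
o,i=look("w19",[("knob_grip",88),("knob",60)])
rim.LIM=230
for r,z in((25,66),): print(fitrings("w19",i,[(r,z)],(424,-227),9))
# white marks & orange
im=cv2.imread("pics/w19.png");g=cv2.cvtColor(im,6);k=proj("wrist",(424,-227,60),i);print("k px",k)
hs=cv2.cvtColor(im,cv2.COLOR_BGR2HSV)
for nm,m in(("white",(g>115)&(hs[...,1]<70)),("orange",(hs[...,0]<18)&(hs[...,1]>140)&(hs[...,2]>120))):
  n,_,st,ce=cv2.connectedComponentsWithStats(m.astype(np.uint8))
  for s,c in zip(st,ce):
    d=np.hypot(c[1]-k[0],c[0]-k[1])
    if 4<=s[4]<300 and d<90:
      w=atz("wrist",c[::-1],60,i)[:2];w2=atz("wrist",c[::-1],102,i)[:2];v=w-[424,-227];print(nm,s,c,w,np.hypot(*v),np.degrees(np.arctan2(v[1],v[0])),w2)
E
python3 go.py 424 -227 100
```

```text
[ 423.6 -227.6  168.5] -0.11603437438551012
knob_grip [200.9, 258.1] 0.66 [ 421.3 -229.6   88. ]
knob [190.6, 258.7] 0.6 [ 423.4 -228.1   60. ]
((np.float64(424.0), np.float64(-227.0)), 0.751)
k px (np.float64(189.42082762334184), np.float64(258.3826793475049))
white [332 168   3   4   6] [333.2 169.3] [ 489.4 -261.7] 74.04438521465913 -27.919720782211762 [ 487.1 -249.4]
white [334 173   7   7  24] [336.8 176.4] [ 487.5 -269.3] 76.31193560149548 -33.64548556403715 [ 485.4 -255.9]
white [288 200   5   6  21] [290.3 202.4] [ 437.8 -258. ] 33.97929823924455 -66.00858683235646 [ 442.9 -246.3]
orange [291 178   3   9  15] [292.2 182. ] [ 452.8 -244.1] 33.46066015528881 -30.643987414388487 [ 455.7 -234.3]
orange [199 199  12  12 122] [204.5 204.4] [ 375.  -201.6] 55.20815347781054 152.61567418540906 [ 389.1 -198. ]
shift m [0.0002 0.0003 0.0685] pos [ 423.6 -227.5  168.5] yaw x 47.0 tilt [-0.01  0.46] F [-0.5 -0.4 -0.2] M [-0.05  0.19  0.02] q7 -0.108 gap 49.7 t 27.1667
```

Call:
apply_moves(increments=[[0.05,[0,0,0.03],0.044],[0.05,[0,0,0.055],0.044],[0.05,[0,0,0.08],0.044],[0.05,[0,0,0.097],0.044],[0.05,[0,0,0.107],0.044],[0.05,[0,0,0.11],0.044],[0.05,[0,0,0.11],0.044]])

```text
time: 27.75
position: [423.4, -226.8, 58.3]
ee_rot: [0.925, 0.379, 0.001, -0.004]
force: [-0.3, 0.3, 0.1]
finger_gap: 50.1
```

```bash
python3 go.py 424 -227 58
```

```text
shift m [0.0003 0.0006 0.0003] pos [ 423.4 -226.8   58.3] yaw x 44.52 tilt [-0.06  0.47] F [-0.3  0.3  0.1] M [-0.06  0.11 -0.02] q7 0.018 gap 50.1 t 27.75
```

Call:
apply_moves(increments=[[0.03,[0,0,0],0],[0.01,[0,0,0],0],[0.005,[0,0,0],0],[0.005,[0,0,0],0],[0.005,[0,0,0],0],[0.005,[0,0,0],0],[0.005,[0,0,0],0],[0.005,[0,0,0],0]])

```text
time: 28.42
position: [424.2, -227.3, 58.7]
ee_rot: [0.925, 0.379, 0.002, -0.003]
force: [1.6, -1.5, 1.3]
finger_gap: 11.6
```

```bash
python3 go.py 424 -227 58
```

```text
shift m [ 0.     -0.0003  0.0007] pos [ 424.2 -227.3   58.7] yaw x 44.53 tilt [0.03 0.41] F [ 1.6 -1.5  1.3] M [-0.4  -0.29  0.07] q7 0.018 gap 11.6 t 28.4167
```

Call:
apply_moves(increments=[[0.005,[0,0,0],0.08],[0.005,[0,0,0],0.16],[0.005,[0,0,0],0.24],[0.005,[0,0,0],0.32],[0.005,[0,0,0],0.4],[0.005,[0,0,0],0.436],[0.005,[0,0,0],0.436]])

```text
time: 29.0
position: [424.3, -227.5, 58.6]
ee_rot: [0.986, 0.169, 0.001, -0.003]
force: [0.9, -1.8, 0.1]
finger_gap: 11.8
```

```bash
python3 go.py 424 -227 58
```

```text
shift m [-0.0001 -0.0006  0.0006] pos [ 424.3 -227.5   58.6] yaw x 19.51 tilt [0.03 0.37] F [ 0.9 -1.8  0.1] M [-0.44 -0.11  0.04] q7 -0.337 gap 11.8 t 29.0
```

Call:
apply_moves(increments=[[0.005,[0,0,0],0.08],[0.005,[0,0,0],0.16],[0.005,[0,0,0],0.24],[0.005,[0,0,0],0.32],[0.005,[0,0,0],0.4],[0.005,[0,0,0],0.436],[0.005,[0,0,0],0.436]])

```text
time: 29.58
position: [424.4, -227.8, 58.6]
ee_rot: [0.999, -0.047, 0.0, -0.003]
force: [0.1, -1.9, -0.2]
finger_gap: 11.6
```

```bash
python3 go.py 424 -227 58
```

```text
shift m [-0.0004 -0.0007  0.0006] pos [ 424.4 -227.8   58.6] yaw x -5.44 tilt [0.02 0.33] F [ 0.1 -1.9 -0.2] M [-0.53 -0.06  0.05] q7 -0.687 gap 11.6 t 29.5833
```

Call:
apply_moves(increments=[[0.005,[0,0,0],0.07],[0.005,[0,0,0],0.14],[0.005,[0,0,0],0.21],[0.005,[0,0,0],0.28],[0.005,[0,0,0],0.35],[0.005,[0,0,0],0.41],[0.005,[0,0,0],0.441],[0.005,[0,0,0],0.441]])

```text
time: 30.25
position: [424.2, -228.1, 58.6]
ee_rot: [0.964, -0.264, -0.001, -0.003]
force: [-0.9, -2.1, 0.1]
finger_gap: 11.8
```

```bash
python3 go.py 424 -227 58
```

```text
shift m [-0.0007 -0.0008  0.0006] pos [ 424.2 -228.1   58.6] yaw x -30.63 tilt [0.01 0.3 ] F [-0.9 -2.1  0.1] M [-0.47 -0.09  0.29] q7 -1.038 gap 11.8 t 30.25
```

```bash
python3 - <<'E'
from look import *
o,i=look("w20",[("knob_grip",88),("knob",60)]);print(o["time"],o["wrist_torque"])
P=np.array([424.2,-227.5,0]);th=np.radians(-30.6)
im=cv2.imread("pics/w20.png");g=cv2.cvtColor(im,6).astype(int);hs=cv2.cvtColor(im,cv2.COLOR_BGR2HSV)
for d in(0,12,23): print(d,[np.round(proj("wrist",P+[d*np.cos(th+np.radians(e)),d*np.sin(th+np.radians(e)),102],i),1).tolist() for e in(-8,0,8)])
r0=int(proj("wrist",P+[23*np.cos(th),23*np.sin(th),102],i)[0])
sub=g[r0-45:r0+40:3,225:292:3]
print(r0-45);print("\n".join(" ".join(f"{v:3d}" for v in r) for r in sub))
m=(hs[...,0]<18)&(hs[...,1]>130)&(hs[...,2]>90);n,_,st,ce=cv2.connectedComponentsWithStats(m.astype(np.uint8))
for s,c in zip(st,ce):
  if 5<s[4]<300 and abs(c[0]-257)<120:
    w=atz("wrist",c[::-1],60,i)[:2];v=w-[424,-227];print(s,c,w,np.hypot(*v),np.degrees(np.arctan2(v[1],v[0])))
E
```

```text
[ 424.2 -228.1   58.6] -1.0380296436830583
knob_grip [254.0, 259.1] 0.94 [ 421.8 -228.    88. ]
knob [231.8, 257.0] 0.56 [ 423.9 -227.7   60. ]
30.25 [-0.5 -0.1  0.3]
0 [[263.1, 255.8], [263.1, 255.8], [263.1, 255.8]]
12 [[241.0, 259.2], [240.7, 255.8], [241.0, 252.4]]
23 [[219.9, 262.5], [219.4, 255.8], [219.8, 249.1]]
174
 59  60  56  54  54  57  60  60  58  60  57  53  55  62  61  55  62  56  54  61  61  58  59
 57  57  57  63  56  58  59  52  67  79  76  80  74  81  62  62  68  57  54  60  62  57  64
 56  59  58  64  73  59  60  55  91  95  93  99  93  95  60 114 128  82  83  57  60  58  59
 55  65  97 123 125  63  58  60  71  78  60  77  70  73  54 117 127 131 131 103  93  57  58
 60 116 132 113 120  54  56  55  58  58  57  58  58  59  57  57  58  93 113 132 128 110  80
 59  69 111  59  59  54  52  60  58  59  60  61  65  60  58  62  65  62  58  80  90 130 114
 57  57  59  56  60  61  59  54  58  60  57  61  57  58  56  57  59  63  59  61  53  87  57
 58  59  58  57  60  61  62  58  59  51  40  42  49  58  59  56  59  56  57  52  62  56  55
 56  54  59  58  60  55  32  26  19  2
[... 1280 characters left out ...]
0  22  21 125 135  29  27  28  36  18  37  64  66  59  63  67
 63  70  64  63  60  23  28  19  31  24 126 131  23  15  26  26  27  23  61  61  67  67  69
 61  69  61  59  49  18  22  23  14  20 123 131  26  20  18  31  17  17  65  68  67  62  67
 67  63  64  68  38  25  23  36  22  30 124 130  32  13  34  13  29  37  61  64  66  63  62
 67  65  67  65  28  18  20  24  24  15 120 133  30  17  31  25  12  27  55  64  68  55  63
 67  60  67  63  21  18  20  24  31  26 116 130  29  24  24  22  26  26  46  66  69  61  70
 67  63  64  63  28  35  27  26  22  20  38  49  23  25  22  23  36  19  38  63  61  67  65
[248 177  18   7  96] [256.8 179.8] [ 452.7 -244.6] 33.6774616554903 -31.5120776130729
```

```bash
python3 - <<'E'
from look import *
for c in("side","top"):
  shot(c,c+"20");
  for n in("tray_centre","cap_at_back","cap_on_table"):print(c,n,[np.round(d["position"],1).tolist() for d in bot.spot_point(n,c)[:1]])
a,b=cv2.imread("pics/side18.png",0),cv2.imread("pics/side20.png",0);print(np.abs(a[140:190,198:252].astype(int)-b[140:190,198:252]).mean())
o=bot.observe();print(o["position"],R.from_quat(o["ee_rot"]).as_matrix()[:2,0],o["wrist_torque"],o["finger_gap"],o["time"])
bot.finish_job()
E
```

```text
side tray_centre [[162.9, 227.5]]
side cap_at_back [[209.0, 186.1]]
side cap_on_table [[258.1, 152.2]]
top tray_centre [[147.6, 332.1]]
top cap_at_back [[123.6, 254.2]]
top cap_on_table [[133.2, 158.2]]
10.065555555555555
[ 424.3 -228.    58.6] [ 0.9 -0.5] [-0.8 -0.   0.2] 11.735147956469444 30.8
the job is handed in; nothing more can be done
```

The job is handed in at about 31 s. The sheet is over the spindle on the lower tray. The second tray with its mushrooms is over the collar on the sheet, and both were released. The knob is still held at the third stop, boost.

- **First grasp missed.** The fingertips measured about 14 mm behind the TCP, not the stated 25 mm ahead. The first close therefore passed above the collar and touched nothing. I corrected for this and every later grasp held.
- **Sheet and tray.** Both came to rest at the heights expected when seated, with a contact force of about 7 N. A side view before the knob turn showed the tray flat, with the mushrooms in it.
- **Knob.** The tool turned 75.2° clockwise with the grip. In the wrist image the pointer line is straight ahead of the tool and aimed at the middle of the three orange dots. The torque reading about the knob axis, roughly 0.2–0.3 N m, fits the spring.
- **Disagreements.**
  - The side-camera network places the tray about 6 pixels low, but it showed the same offset before the tray was moved.
  - Knob distance from the dryer axis came out at about 176 mm, not 180 mm.
  - The last comparison of side pictures over the tray showed an average difference of 10 grey levels. I did not view that picture; the network placed the tray within about 0.5 px of before in the side view and about 4 px in the top view.
- **Other objects.** The two loose mushrooms showed within about 5 pixels of where they started, and I did not touch them. I did not recheck the notebook, though the arm did not go near it.

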